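# Fold down the pastry board onto its slide-out supports

## Robot

A 7-joint arm with a two-finger parallel gripper is mounted at the origin on the work surface. World frame = base frame: x ahead of the robot, y to its left, z up, the work surface at z = 0. Lengths are in m, angles in rad, forces in N, time in s.
With the tool pointing down it reaches from about 0.4 to 0.85 m from the base axis. Payload 4.5 kg.
Tool frame: the origin (TCP) lies on the centre line of the jaws, within the pads' length; the fingertips stand 25 mm ahead of it and the grasp point (between the pads) lies 6 mm ahead of it; z points along the fingers, y is the direction in which the jaws open and shut (so a half turn about z gives the same grasp; the last joint's range is limited). The gripper opens to 88 mm and grips with 3 to 60 N. Pads are 18 mm wide; open, the fingers measure 123 mm over their backs; the gripper's body (75 mm by 187 mm) begins 45 mm behind the grasp point.
Start: joints at [1.249, 0.689, -0.195, 1.565, 0.157, 0.902, -0.215], TCP at [0.218, -0.586, 0.264] pointing down, gripper open.
Joint ranges: [-3.01, 3.01], [-0.46, 2.08], [-1.47, 1.51], [0.13, 2.56], [-1, 4.14], [0.04, 2.09], [-2.66, 2.66]. Speed limits (rad/s): [2.57, 2.57, 3.14, 3.14, 3.14, 3.14, 3.14].

## Interface

Orientations are given as a unit quaternion [x, y, z, w].
In Python, from plant import r, eyes gives the robot as it stands.
- The arm moves only by the tool servo_tool, never from a script. Its argument "deltas" is a list of rows, each an object of numbers: "dx", "dy", "dz": the shift along the tool's x, y, z in units of 60 mm (1.0 is 60 mm); "ax", "ay", "az": the turn, a rotation vector about the tool's x, y, z in units of 6 degrees (1.0 is 6 degrees); "hand": the finger opening in mm, from 0 to 88.1. A call has 1 to 10 rows; each row is the pose to reach, as a shift and turn from the pose commanded when the call began, along the tool's axes at that moment; what a row does not reach only later rows make up. A row lasts 1/8 s, in which the tool goes at most 62.5 mm and 10.7 degrees, less where a joint would pass 70% of its speed; a pose out of reach is approached as far as the arm can. A call with a gripper value outside its range is refused whole. The fingers move at their own pace and stop on an object; "newtons" is the grip in N (left out, the last holds). Time passes only in rows, so rows that repeat a pose let the fingers close. It gives the time, the measured TCP pose, the force and the opening at its end, in the units of the state.
- r.get_state(): the state, without advancing time (a new reading comes with each control period).
- eyes.snapshot(name): name is "scene" or "top" or "wrist"; returns (picture, depth): 480x640x3 uint8, red, green, blue; 480x640 float32, m along the optical axis (not along the pixel's ray), 0 where there is no reading.
- eyes.camera_model(name): a dict with "fx", "fy", "cx", "cy" (pixels), "pose" (4x4, takes a point from camera to world coordinates). Camera axes: x right, y up, looking along -z (the intrinsics and any distortion apply to the point x, -y, -z); pixel columns grow to the right and rows downward; lengths in m; the calibration is good to about 2 mm. A picture is of the moment at which its call begins: read the wrist's pose just before it. camera_model takes no time and is no camera call; for the wrist camera it gives the pose at the moment of the call.
- r.finish_job(): hands the job in, once; it reports no verdict.
The state is a dict: "clock": time; "q": joint angles; "qd": joint speeds; "joint_torque": joint torques, N m; "tool_pos": TCP position; "eef_rot": TCP orientation; "contact_force": force on the tool from outside, world axes, zero at the start; "moment": the same for the moment, N m; "opening": opening from 0.0 (shut) to 1.0 (fully open).
Only numpy, scipy, OpenCV 4.12 (cv2) and the standard library are available. Lean on these libraries where they do the work, as an engineer would, in place of code of your own. Each camera call takes 0.05 s, during which the arm holds its last target.

## Task

Open the pastry station for rolling dough: pull both slide-out supports fully out while the board still stands up, then swing the board down and set it gently on the supports, holding its weight all the way so that it never drops, and without pressing it hard onto them. Let go, leave the drawer shut, and do not disturb the egg cup, the tin or the dough divider.

Things in the scene. Friction and masses are not known exactly. Their poses are not given: they have to be found in the camera images.
- station: Wooden station fixed on the worktop, 320 wide (y), 170 deep, 262 mm high. Origin on the worktop under the middle of its front face; x points into the station (away from the robot), y to the left, z up. Knobs in a row on the front at y = +110 (left support), 0 (drawer), -110 mm. The upright board stands over the front: lean the hand back some 20 degrees to reach a support knob without striking it.
- support_left_knob (a point): Centre of a dark wooden ball knob, 28 mm across, on the end of the left support (station y = +110 mm), 80 mm above the worktop. The ball's centre is 50 mm in front of the support bar's end (neck 14 mm thick), 52 mm in front of the station's face when fully in. The bar is 24 mm wide (y), 28 mm high, its top 94 mm above the worktop.
- support_right_knob (a point): The same for the right slide-out support, at station y = -110 mm.
- support_left (a joint): How far the left support is pulled out, m: 0 fully in, 0.13 at its stop, sliding along the station's -x. It starts a little out or fully in. It slides stiffly (about 3 N plus 10 N per m/s) and stays where it is left.
- support_right (a joint): The same for the right support.
- leaf_knob (a point): Centre of the dark wooden ball knob, 34 mm across, in the middle of the free edge of the fold-down board (leaf), 38 mm beyond the edge on a neck 14 mm thick. Board upright: 303 mm above the worktop; board down: in front of the board, about 103 mm above the worktop. Pinched on its two sides along the station's y, the ball can turn between the fingers as the board swings.
- leaf_hinge (a point): Middle of the board's hinge line, on the station's front face 95 mm above the worktop; the line runs along the station's y. The leaf knob's centre swings round it: board upright, it is 208 mm above and 8 mm behind (station +x of) this point; board down, 208 mm in front and 8 mm above.
- leaf (a joint): Angle of the board, rad: 0 upright, growing as its free edge swings towards the robot and down, 1.57 level. Board 310 mm wide, 170 long, 16 thick, 0.7 to 1.1 kg; the hinge is nearly free: it stands within about 0.1 rad of upright but falls fast if let go farther down. On both supports it rests at about 1.58; without them it would sag to 2.0.
- drawer (a joint): Opening of the narrow drawer in the middle of the front, m: 0 shut. It is to stay shut. Its ball knob, 28 mm in diameter, is 45 mm above the worktop, 32 mm in front of the front face.
- mat: Grey-green silicone rolling mat lying fixed in front of the station, 300 x 400 x 3 mm; origin under its centre.
- egg_cup: White ceramic egg cup, 50 mm across, 66 mm high, standing loose to one side of the station; origin under its foot. Leave alone.
- tin: Brushed aluminium lidded tin, 94 mm across, 121 mm high with its knob, standing loose to the other side of the station; origin under its bottom. Leave alone.
- divider: Stainless dough divider with a wooden handle lying flat and loose on the mat, 115 x 150 mm, 22 mm high; origin under the blade's centre. Leave alone.

How it is judged:
By the outcome, as a careful person would: the job done as asked, in the order asked, and still so for the second after the job is handed in, with the robot touching nothing.
It also fails if it takes over 72 s, if anything falls off the work surface, if the arm or the gripper's body presses on something with over 40 N, if the wrist force passes 120 N, or if a joint passes its speed limit or range.

## Working session

There is one attempt and no reset: what is moved stays moved. The work goes in short steps, Python scripts to look and compute and a tool call to move; the robot and the scene stay as the last step left them, time stands still between calls to the robot, and variables do not carry over. Pictures are saved under pics/ and viewed, and the job is handed in when it is done.

Besides the shell and the picture viewer there is one more tool, called after "Emit:" by a JSON object that holds its "api" and its "payload". servo_tool: Moves the arm, as the interface text tells. Its arguments: {"type":"object","properties":{"deltas":{"type":"array","items":{"type":"object","properties":{"dx":{"type":"number"},"dy":{"type":"number"},"dz":{"type":"number"},"ax":{"type":"number"},"ay":{"type":"number"},"az":{"type":"number"},"hand":{"type":"number"}}}},"newtons":{"type":"number"}},"required":["deltas"]}

```bash
ls; mkdir -p pics; python3 - <<'E'
from plant import r, eyes
import cv2
for n in ("scene","top"):
    p,d=eyes.snapshot(n); cv2.imwrite(f"pics/{n}0.png",p[:,:,::-1])
    import numpy as np; np.save(f"pics/{n}0.npy",d)
    m=eyes.camera_model(n); print(n,{k:(v if k!='pose' else np.round(v,4).tolist()) for k,v in m.items()})
s=r.get_state(); print({k:(np.round(v,4)) for k,v in s.items()})
E
```

```text
pics
scene {'fx': 584.9555305498521, 'fy': 584.9555305498521, 'cx': 313.5825998895689, 'cy': 244.89542164582886, 'pose': [[0.9737, 0.1542, -0.1674, 0.3661], [-0.2269, 0.7168, -0.6593, -0.7182], [0.0183, 0.68, 0.733, 1.0491], [0.0, 0.0, 0.0, 1.0]]}
top {'fx': 566.9455733439038, 'fy': 566.9455733439038, 'cx': 320.07362959417384, 'cy': 239.67968865757348, 'pose': [[0.0255, 0.994, -0.1065, 0.4699], [-0.9995, 0.0271, 0.0136, 0.0333], [0.0164, 0.1061, 0.9942, 1.2793], [0.0, 0.0, 0.0, 1.0]]}
{'clock': np.float64(0.1), 'q': array([ 1.2488,  0.6899, -0.1945,  1.5662,  0.1573,  0.9025, -0.2151]), 'qd': array([-0.0008, -0.0004, -0.0011, -0.0025,  0.0007,  0.0016, -0.0001]), 'joint_torque': array([-2.20000e-03, -5.28495e+01, -1.27080e+00, -1.53836e+01,
       -5.25000e-02,  2.00000e-03,  1.00000e-04]), 'tool_pos': array([ 0.2175, -0.5854,  0.263 ]), 'eef_rot': array([ 9.842e-01,  1.770e-01, -2.000e-04, -8.000e-04]), 'contact_force': array([ 0.1152, -0.4498, -0.2942]), 'moment': array([-0.0177,  0.0736, -0.0029]), 'opening': np.float64(0.9956)}
```

View pics/scene0.png

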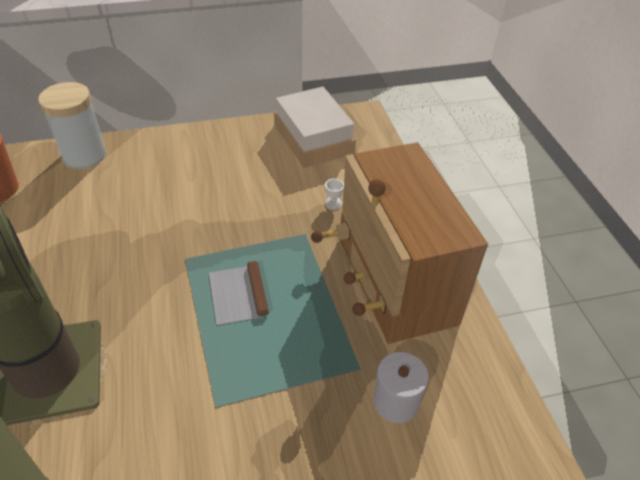

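View pics/top0.png

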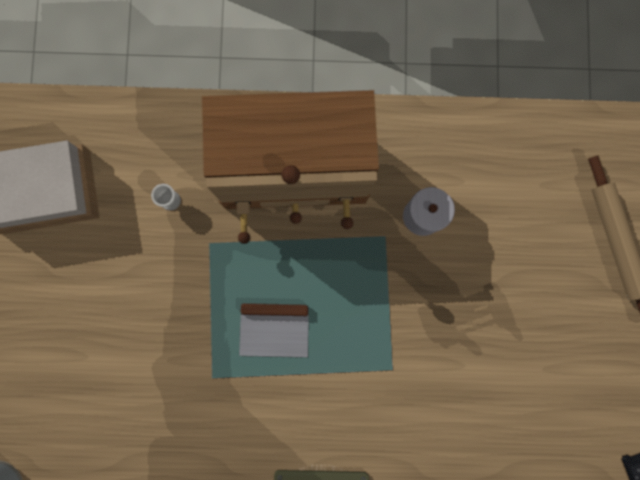

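```bash
cat > h.py <<'E'
import numpy as np, cv2
from plant import r, eyes
def ray(m,u,v):
    d=np.array([(u-m['cx'])/m['fx'],-(v-m['cy'])/m['fy'],-1.0]); P=np.array(m['pose'])
    return P[:3,3],P[:3,:3]@d
def atz(m,u,v,z):
    o,d=ray(m,u,v); return o+d*(z-o[2])/d[2]
def proj(m,p):
    P=np.array(m['pose']); c=P[:3,:3].T@(np.asarray(p)-P[:3,3])
    return np.array([m['cx']+m['fx']*c[0]/-c[2], m['cy']-m['fy']*c[1]/-c[2]])
def tri(ms,uvs):
    A=np.zeros((3,3));b=np.zeros(3)
    for m,(u,v) in zip(ms,uvs):
        o,d=ray(m,u,v); d=d/np.linalg.norm(d); M=np.eye(3)-np.outer(d,d); A+=M;b+=M@o
    return np.linalg.solve(A,b)
E
python3 - <<'E'
import cv2
a=cv2.imread("pics/top0.png"); cv2.imwrite("pics/top0z.png",cv2.resize(a[150:260,190:390],None,fx=4,fy=4,interpolation=cv2.INTER_CUBIC))
a=cv2.imread("pics/scene0.png"); cv2.imwrite("pics/scene0z.png",cv2.resize(a[140:340,300:500],None,fx=3,fy=3,interpolation=cv2.INTER_CUBIC))
E
```

```text
(no output)
```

View pics/top0z.png

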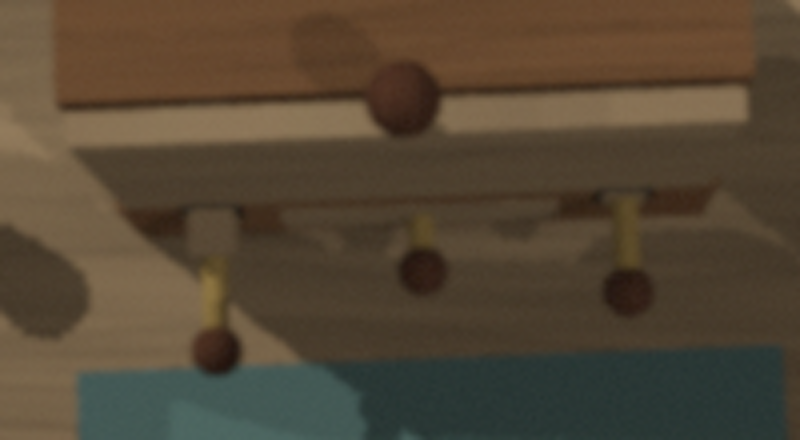

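View pics/scene0z.png

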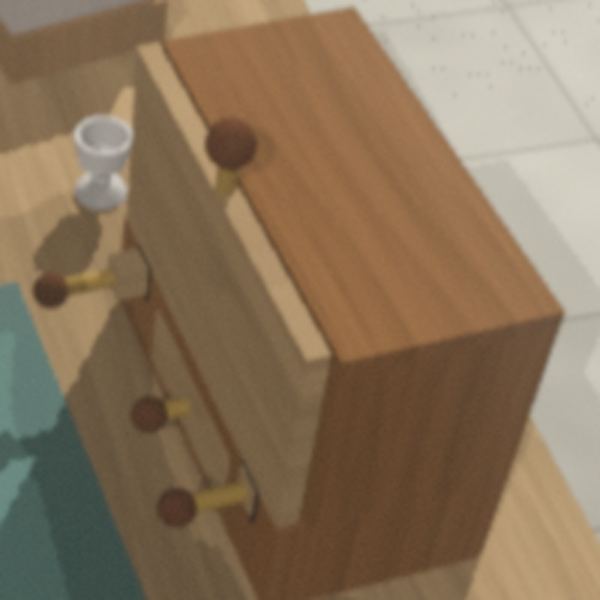

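```bash
python3 - <<'E'
from h import *
mt=eyes.camera_model("top"); ms=eyes.camera_model("scene")
T={'L':(243.9,237.4,.08),'D':(295.4,217.4,.045),'R':(346.9,222.6,.08),'leaf':(290.6,174.1,.303)}
S={'L':(316.7,236.3),'D':(349.3,277.3),'R':(358.7,308.7),'leaf':(376.7,188)}
P={}
for k in T:
    t=atz(mt,*T[k]); s=atz(ms,*S[k],T[k][2]); 
    P[k]=tri([mt,ms],[T[k][:2],S[k]]); print(k,t.round(4),s.round(4),P[k].round(4))
# mat corners, egg cup, tin
for n,uv,z in [("matTL",(210,243),.003),("matTR",(385,238),.003),("matBL",(213,378),.003),("matBR",(392,370),.003),("cup",(164,196),.066),("tin",(432,207),.121),("stTL",(203,97),.262),("stTR",(375,91),.262),("stFL",(205,176.5),.262),("stFR",(377.5,170),.262),('divhandleL',(242,309),.022),('divhandleR',(308,310),.022)]:
    print(n,atz(mt,*uv,z).round(4))
E
```

```text
L [0.5988 0.1787 0.08  ] [0.6006 0.1781 0.08  ] [0.5998 0.1787 0.0795]
D [0.6498 0.0719 0.045 ] [0.651  0.0722 0.045 ] [0.6503 0.0717 0.0456]
R [ 0.6366 -0.0395  0.08  ] [ 0.6376 -0.0403  0.08  ] [ 0.6373 -0.0396  0.0791]
leaf [0.6886 0.0745 0.303 ] [0.6887 0.0724 0.303 ] [0.6893 0.0745 0.301 ]
matTL [0.5923 0.2639 0.003 ]
matTR [ 0.6144 -0.1314  0.003 ]
matBL [0.2942 0.2435 0.003 ]
matBR [ 0.3208 -0.1508  0.003 ]
cup [0.6855 0.3562 0.066 ]
tin [ 0.6684 -0.213   0.121 ]
stTL [0.838  0.2424 0.262 ]
stTR [ 0.8596 -0.0757  0.262 ]
stFL [0.6888 0.2317 0.262 ]
stFR [ 0.71   -0.0825  0.262 ]
divhandleL [0.4468 0.1837 0.022 ]
divhandleR [0.4482 0.0387 0.022 ]
```

```bash
cat >> h.py <<'E'
import json
from scipy.spatial.transform import Rotation as Ro
YAW=np.deg2rad(3.8); EX=np.array([np.cos(YAW),np.sin(YAW),0]); EY=np.array([-np.sin(YAW),np.cos(YAW),0]); EZ=np.array([0,0,1.])
O=np.array([.6815,.0737,0])
def st(x,y,z): return O+EX*x+EY*y+EZ*z
def Rlean(deg):
    a=np.deg2rad(deg); tz=np.sin(a)*EX-np.cos(a)*EZ; ty=-EY; tx=np.cross(ty,tz)
    return Ro.from_matrix(np.c_[tx,ty,tz])
def cur():
    s=r.get_state(); return np.array(s['tool_pos']),Ro.from_quat(s['eef_rot'])
def delta(pR, grasp, R, off=.006):
    """target grasp point -> row values"""
    p,R0=pR; t=np.asarray(grasp)-off*R.as_matrix()[:,2]
    d=R0.inv().apply(t-p)/.06; a=np.rad2deg((R0.inv()*R).as_rotvec())/6
    return np.round(np.r_[d,a],2)
def after(pR,row):
    p,R0=pR; row=np.r_[row,np.zeros(6-len(row))]
    return p+R0.apply(np.array(row[:3])*.06), R0*Ro.from_rotvec(np.deg2rad(row[3:]*6))
E
python3 - <<'E'
from h import *
c=cur(); R=Rlean(20); tz=R.as_matrix()[:,2]
k=np.array([.637,-.0396,.08])
print(delta(c,k-.15*tz,R), (k-.15*tz).round(3))
print(k, st(-.052,-.11,.08), st(-.052,.11,.08))
E
```

```text
[ 8.87 -6.34  0.62 -0.5   3.31  2.73] [ 0.586 -0.043  0.221]
[ 0.637  -0.0396  0.08  ] [ 0.63690445 -0.0395044   0.08      ] [0.62232419 0.18001192 0.08      ]
```

Emit:
{"api": "servo_tool", "payload": {"deltas": [{"dx": 0.6, "dy": -0.43, "dz": 0, "ax": 0, "ay": 0.2, "az": 0.2, "hand": 88}, {"dx": 1.5, "dy": -1.07, "dz": 0.05, "ax": -0.1, "ay": 0.6, "az": 0.5, "hand": 88}, {"dx": 2.4, "dy": -1.72, "dz": 0.1, "ax": -0.1, "ay": 0.9, "az": 0.75, "hand": 88}, {"dx": 3.3, "dy": -2.36, "dz": 0.2, "ax": -0.2, "ay": 1.2, "az": 1.0, "hand": 88}, {"dx": 4.2, "dy": -3.0, "dz": 0.3, "ax": -0.25, "ay": 1.6, "az": 1.3, "hand": 88}, {"dx": 5.1, "dy": -3.65, "dz": 0.35, "ax": -0.3, "ay": 1.9, "az": 1.6, "hand": 88}, {"dx": 6.0, "dy": -4.3, "dz": 0.4, "ax": -0.35, "ay": 2.3, "az": 1.9, "hand": 88}, {"dx": 6.9, "dy": -4.93, "dz": 0.5, "ax": -0.4, "ay": 2.6, "az": 2.1, "hand": 88}, {"dx": 7.8, "dy": -5.6, "dz": 0.55, "ax": -0.45, "ay": 2.9, "az": 2.4, "hand": 88}, {"dx": 8.87, "dy": -6.34, "dz": 0.62, "ax": -0.5, "ay": 3.31, "az": 2.73, "hand": 88}], "newtons": 25}}

```text
clock: 1.35
tool_pos: [0.5576, -0.0822, 0.2289]
eef_rot: [0.984, 0.032, 0.174, -0.005]
contact_force: [1.5, -0.3, -0.1]
opening: 1.001
```

Emit:
{"api": "servo_tool", "payload": {"deltas": [{"hand": 88}, {"hand": 88}]}}

```text
schema error: expected keys dx, dy, dz, ax, ay, az, hand
```

```bash
python3 - <<'E'
from h import *
p,d=eyes.snapshot("wrist"); cv2.imwrite("pics/w1.png",p[:,:,::-1])
c=cur(); R=Rlean(20); tz=R.as_matrix()[:,2]
k=np.array([.637,-.0396,.08])
print(c[0],delta(c,k-.15*tz,R), delta(c,k,R))
m=eyes.camera_model("wrist"); print(proj(m,k),proj(m,st(-.032,0,.045)))
E
```

```text
[ 0.56188605 -0.06990798  0.22890933] [ 0.36 -0.41  0.18 -0.09 -0.06  0.13] [ 0.34 -0.39  2.68 -0.09 -0.06  0.13]
[284.41370317 194.25108556] [148.54512195 175.41616731]
```

View pics/w1.png

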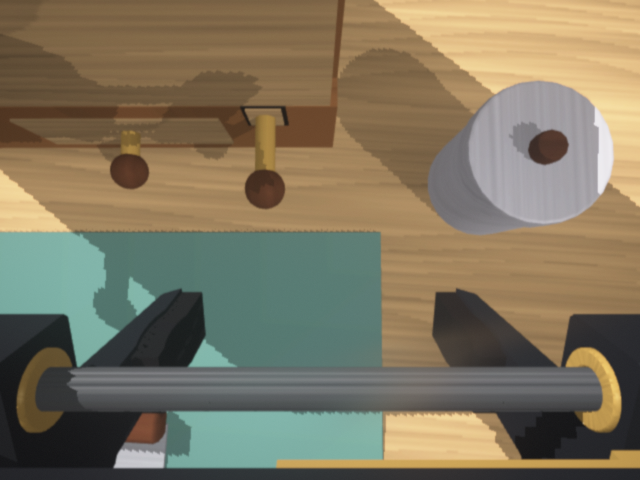

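Emit:
{"api": "servo_tool", "payload": {"deltas": [{"dx": 0, "dy": 0, "dz": 0, "ax": 0, "ay": 0, "az": 0, "hand": 88}, {"dx": 0, "dy": 0, "dz": 0, "ax": 0, "ay": 0, "az": 0, "hand": 88}]}}

```text
clock: 1.65
tool_pos: [0.5558, -0.0854, 0.2289]
eef_rot: [0.984, 0.032, 0.173, -0.004]
contact_force: [-0.8, 0.1, 0.3]
opening: 0.997
```

```bash
python3 - <<'E'
from h import *
m=eyes.camera_model("wrist"); p,d=eyes.snapshot("wrist"); cv2.imwrite("pics/w2.png",p[:,:,::-1])
c=cur(); R=Rlean(20); tz=R.as_matrix()[:,2]
k=np.array([.637,-.0396,.08])
print(c[0],delta(c,k-.15*tz,R), delta(c,k,R))
print(proj(m,k),proj(m,st(-.032,0,.045)))
E
```

```text
[ 0.55578798 -0.08603671  0.2290394 ] [ 0.47 -0.68  0.21  0.03  0.01 -0.02] [ 0.47 -0.69  2.71  0.03  0.01 -0.02]
[259.33871033 183.10761909] [124.8414667  167.30060163]
```

View pics/w2.png

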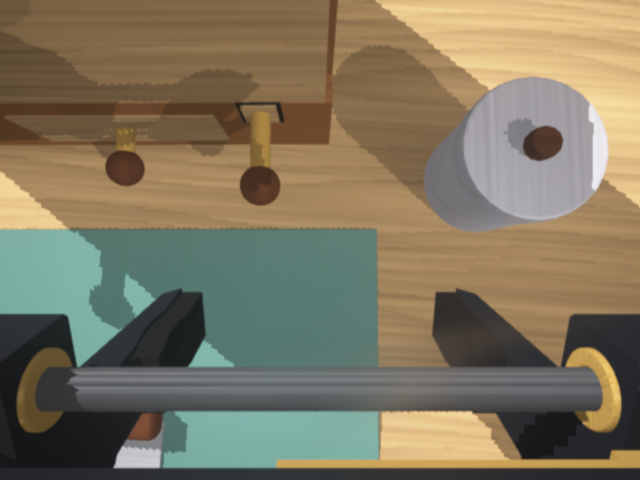

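Emit:
{"api": "servo_tool", "payload": {"deltas": [{"dx": 0.2, "dy": -0.3, "dz": 0.1, "ax": 0, "ay": 0, "az": 0, "hand": 88}, {"dx": 0.47, "dy": -0.69, "dz": 0.4, "ax": 0.03, "ay": 0, "az": 0, "hand": 88}, {"dx": 0.47, "dy": -0.69, "dz": 1.0, "ax": 0.03, "ay": 0, "az": 0, "hand": 88}, {"dx": 0.47, "dy": -0.69, "dz": 1.6, "ax": 0.03, "ay": 0, "az": 0, "hand": 88}, {"dx": 0.47, "dy": -0.69, "dz": 2.1, "ax": 0.03, "ay": 0, "az": 0, "hand": 88}, {"dx": 0.47, "dy": -0.69, "dz": 2.5, "ax": 0.03, "ay": 0, "az": 0, "hand": 88}, {"dx": 0.47, "dy": -0.69, "dz": 2.71, "ax": 0.03, "ay": 0, "az": 0, "hand": 88}, {"dx": 0.47, "dy": -0.69, "dz": 2.71, "ax": 0.03, "ay": 0, "az": 0, "hand": 88}, {"dx": 0.47, "dy": -0.69, "dz": 2.71, "ax": 0.03, "ay": 0, "az": 0, "hand": 88}]}}

```text
clock: 2.82
tool_pos: [0.6471, -0.0405, 0.0961]
eef_rot: [0.986, 0.032, 0.161, -0.008]
contact_force: [-0.9, -0.9, -0.1]
opening: 1.0
```

```bash
python3 - <<'E'
from h import *
p,d=eyes.snapshot("wrist"); cv2.imwrite("pics/w3.png",p[:,:,::-1])
c=cur(); R=Rlean(20)
k=np.array([.637,-.0396,.08])
print(c[0],delta(c,k,R), delta(c,st(-.186,-.11,.08),R),r.get_state()['contact_force'])
E
```

```text
[ 0.64718243 -0.04002228  0.09632115] [-0.25 -0.02  0.1  -0.05  0.23 -0.02] [-2.37 -0.02 -0.61 -0.05  0.23 -0.02] [ 0.06264764 -0.62658984  0.14489452]
```

View pics/w3.png

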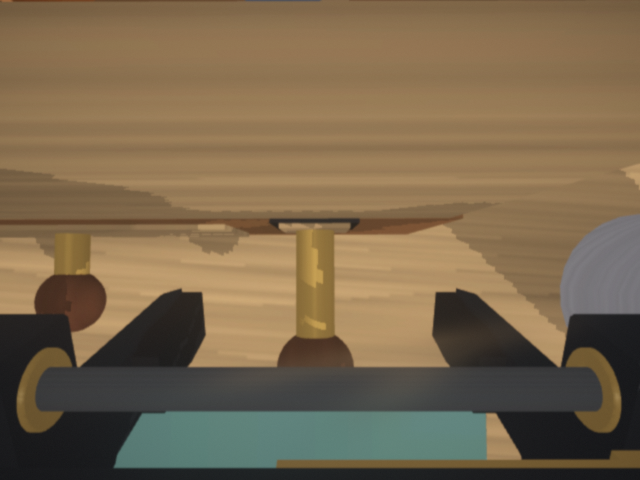

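```bash
python3 - <<'E'
from h import *
s=r.get_state(); print(s['q'].round(3),s['qd'].round(3),s['tool_pos'])
E
```

```text
[-0.004  0.88   0.013  1.914 -1.     0.043 -0.509] [-0.009 -0.005 -0.002  0.    -0.    -0.001  0.005] [ 0.64718243 -0.04002228  0.09632115]
```

```bash
python3 - <<'E'
from h import *
from scipy.optimize import least_squares
s=r.get_state()
data=[(np.array([1.2488,.6899,-.1945,1.5662,.1573,.9025,-.2151]),np.array([.2175,-.5854,.263]),Ro.from_quat([.9842,.177,-.0002,-.0008])),(np.array(s['q']),np.array(s['tool_pos']),Ro.from_quat(s['eef_rot']))]
import itertools
best=[]
for sg in itertools.product([1,-1],repeat=7):
    def chain(q):
        Rs=[];R=Ro.identity()
        for i in range(7):
            R=R*Ro.from_rotvec((np.array([0,0,1]) if i%2==0 else np.array([0,1,0]))*q[i]*sg[i]); Rs.append(R)
        return Rs
    Rc=[chain(d[0]) for d in data]
    # base rot about z const A, tool const B about z
    def res(v):
        return np.concatenate([((Ro.from_euler('z',v[0])*R[-1]*Ro.from_euler('z',v[1])).inv()*d[2]).as_rotvec() for R,d in zip(Rc,data)])
    for i0 in range(4):
      o=least_squares(res,[i0*np.pi/2,0.3]); best.append((o.cost,sg,o.x.round(3)))
best.sort(key=lambda b:b[0])
for b in best[:6]: print(b)
m=eyes.camera_model("wrist"); p,R=cur(); print("cam in tool",R.inv().apply(np.array(m['pose'])[:3,3]-p))
E
```

```text
(np.float64(8.757477142655665e-10), (-1, 1, -1, 1, -1, 1, -1), array([0.   , 1.571]))
(np.float64(8.757477142658532e-10), (-1, -1, -1, -1, -1, -1, -1), array([ 3.142, -1.571]))
(np.float64(8.75747714267159e-10), (-1, -1, -1, -1, -1, -1, -1), array([ 3.142, -1.571]))
(np.float64(8.757477142686641e-10), (-1, 1, -1, 1, -1, 1, -1), array([6.283, 1.571]))
(np.float64(8.757477142703749e-10), (-1, -1, -1, -1, -1, -1, -1), array([-3.142, -1.571]))
(np.float64(8.757477142714143e-10), (-1, -1, -1, -1, -1, -1, -1), array([3.142, 4.712]))
cam in tool [ 0.07074503  0.00036218 -0.12208227]
```

```bash
cat > kin.py <<'E'
import numpy as np
from scipy.spatial.transform import Rotation as Ro
from scipy.optimize import least_squares
sg=(-1,1,-1,1,-1,1,-1)
LO=np.array([-3.01,-.46,-1.47,.13,-1,.04,-2.66]);HI=np.array([3.01,2.08,1.51,2.56,4.14,2.09,2.66])
def chain(q):
    R=Ro.identity();Z=[]
    for i in range(7):
        R=R*Ro.from_rotvec((np.array([0,0,1]) if i%2==0 else np.array([0,1,0]))*q[i]*sg[i]); Z.append(R)
    return Z
def fk(q,L):
    Z=chain(q); z=lambda i:Z[i].as_matrix()[:,2]
    return L[0]*np.array([0,0,1.])+L[1]*z(1)+L[2]*z(3)+L[3]*z(6), Z[6]*Ro.from_euler('z',np.pi/2)
L=None
def ik(p,R,q0,reg=1e-3):
    f=lambda q:(lambda a:np.r_[(a[0]-p)*10,(R.inv()*a[1]).as_rotvec()*3,reg*(q-q0)])(fk(q,L))
    o=least_squares(f,np.clip(q0,LO+1e-3,HI-1e-3),bounds=(LO,HI)); a=fk(o.x,L)
    return o.x,np.linalg.norm(a[0]-p),np.rad2deg((R.inv()*a[1]).magnitude())
E
python3 - <<'E'
from kin import *; from h import *
s=r.get_state()
data=[(np.array([1.2488,.6899,-.1945,1.5662,.1573,.9025,-.2151]),np.array([.2175,-.5854,.263])),(np.array(s['q']),np.array(s['tool_pos']))]
o=least_squares(lambda L:np.concatenate([fk(q,L)[0]-p for q,p in data]),[.34,.4,.4,.3]); print(o.x,o.fun)
E
```

```text
[-0.59054497  0.88698056  0.08484786 -0.21764382] [-0.00274602 -0.00638855 -0.00444742 -0.0036548   0.03623427  0.00444742]
```

```bash
python3 - <<'E'
from h import *
c=cur()
k=np.array([.637,-.0396,.08])
for l in (13,14,15): print(l,delta(c,k,Rlean(l)), delta(c,k+[-.01,0,.03],Rlean(l)))
E
```

```text
13 [-0.24 -0.02  0.1  -0.05 -0.93 -0.01] [-0.24 -0.03 -0.42 -0.05 -0.93 -0.01]
14 [-0.24 -0.02  0.1  -0.05 -0.77 -0.01] [-0.24 -0.03 -0.42 -0.05 -0.77 -0.01]
15 [-0.24 -0.02  0.1  -0.05 -0.6  -0.01] [-0.24 -0.03 -0.42 -0.05 -0.6  -0.01]
```

Emit:
{"api": "servo_tool", "payload": {"deltas": [{"dx": -0.12, "dy": -0.01, "dz": 0.0, "ax": -0.02, "ay": -0.2, "az": 0, "hand": 88}, {"dx": -0.24, "dy": -0.02, "dz": 0.0, "ax": -0.05, "ay": -0.5, "az": 0, "hand": 88}, {"dx": -0.24, "dy": -0.02, "dz": 0.1, "ax": -0.05, "ay": -0.7, "az": 0, "hand": 88}, {"dx": -0.24, "dy": -0.02, "dz": 0.1, "ax": -0.05, "ay": -0.7, "az": 0, "hand": 88}]}}

```text
clock: 3.38
tool_pos: [0.6357, -0.0378, 0.0854]
eef_rot: [0.992, 0.034, 0.125, -0.004]
contact_force: [0.2, 0.5, 0.8]
opening: 1.0
```

```bash
python3 - <<'E'
from h import *
c=cur()
k=np.array([.637,-.0396,.08])
for l in (14,): print(l,delta(c,k,Rlean(l)))
print(r.get_state()['q'].round(3))
E
```

```text
14 [-0.    0.03 -0.01  0.   -0.06  0.02]
[-0.105  0.906  0.172  1.892 -0.989  0.177 -0.555]
```

Emit:
{"api": "servo_tool", "payload": {"deltas": [{"dx": 0, "dy": 0.02, "dz": 0, "ax": 0, "ay": 0, "az": 0, "hand": 20}, {"dx": 0, "dy": 0.02, "dz": 0, "ax": 0, "ay": 0, "az": 0, "hand": 20}, {"dx": 0, "dy": 0.02, "dz": 0, "ax": 0, "ay": 0, "az": 0, "hand": 20}, {"dx": 0, "dy": 0.02, "dz": 0, "ax": 0, "ay": 0, "az": 0, "hand": 20}, {"dx": 0, "dy": 0.02, "dz": 0, "ax": 0, "ay": 0, "az": 0, "hand": 20}, {"dx": 0, "dy": 0.02, "dz": 0, "ax": 0, "ay": 0, "az": 0, "hand": 20}], "newtons": 30}}

```text
clock: 4.12
tool_pos: [0.6358, -0.0396, 0.0852]
eef_rot: [0.992, 0.034, 0.125, -0.004]
contact_force: [0.0, -0.5, -0.9]
opening: 0.342
```

```bash
python3 - <<'E'
from h import *
c=cur();print(c[0])
k=np.array([.637,-.0396,.08])
for o,l in ((-.052,14),(-.1,10),(-.15,6),(-.184,4)): print(l,delta(c,st(o,-.11,.08),Rlean(l)))
print(r.get_state()['q'].round(3))
p,d=eyes.snapshot("wrist"); cv2.imwrite("pics/w4.png",p[:,:,::-1])
E
```

```text
[ 0.63579244 -0.03963569  0.08520278]
14 [-0.   -0.   -0.01 -0.   -0.06  0.01]
10 [-0.77 -0.   -0.21 -0.   -0.73  0.01]
6 [-1.57 -0.   -0.42 -0.   -1.4   0.01]
4 [-2.12 -0.   -0.56  0.   -1.73  0.01]
[-0.101  0.907  0.17   1.891 -0.988  0.177 -0.553]
```

View pics/w4.png

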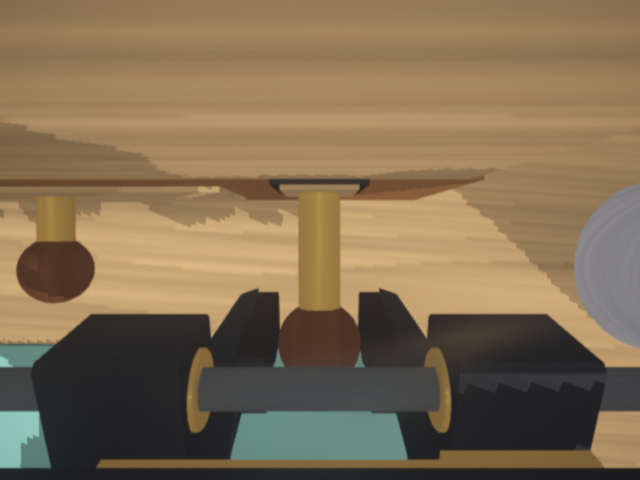

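Emit:
{"api": "servo_tool", "payload": {"deltas": [{"dx": -0.08, "dy": 0, "dz": -0.02, "ax": 0, "ay": -0.07, "az": 0, "hand": 20}, {"dx": -0.28, "dy": 0, "dz": -0.07, "ax": 0, "ay": -0.25, "az": 0, "hand": 20}, {"dx": -0.53, "dy": 0, "dz": -0.14, "ax": 0, "ay": -0.5, "az": 0, "hand": 20}, {"dx": -0.78, "dy": 0, "dz": -0.21, "ax": 0, "ay": -0.7, "az": 0, "hand": 20}, {"dx": -1.03, "dy": 0, "dz": -0.28, "ax": 0, "ay": -0.92, "az": 0, "hand": 20}, {"dx": -1.28, "dy": 0, "dz": -0.34, "ax": 0, "ay": -1.15, "az": 0, "hand": 20}, {"dx": -1.53, "dy": 0, "dz": -0.41, "ax": 0, "ay": -1.36, "az": 0, "hand": 20}, {"dx": -1.78, "dy": 0, "dz": -0.47, "ax": 0, "ay": -1.55, "az": 0, "hand": 20}, {"dx": -2.0, "dy": 0, "dz": -0.53, "ax": 0, "ay": -1.68, "az": 0, "hand": 20}, {"dx": -2.12, "dy": 0, "dz": -0.56, "ax": 0, "ay": -1.73, "az": 0, "hand": 20}]}}

```text
clock: 5.42
tool_pos: [0.5078, -0.0486, 0.0861]
eef_rot: [0.999, 0.034, 0.038, -0.0]
contact_force: [20.5, -1.0, -30.9]
opening: 0.292
```

```bash
python3 - <<'E'
from h import *
s=r.get_state(); c=cur();print(c[0],s['contact_force'].round(1),s['opening'],s['q'].round(2))
g=c[0]+.006*c[1].as_matrix()[:,2]; print("grasp in station",(g-O)@EX,(g-O)@EY,g[2])
m=eyes.camera_model("top");p,d=eyes.snapshot("top"); cv2.imwrite("pics/t1.png",cv2.resize(p[150:350,190:420,::-1],None,fx=3,fy=3,interpolation=cv2.INTER_CUBIC))
E
```

```text
[ 0.50784023 -0.04857419  0.08609815] [ 20.5  -1.  -30.9] 0.292463975112564 [-0.11  0.85  0.2   2.11 -0.96  0.19 -0.55]
grasp in station -0.1809283353188695 -0.11050962272565396 0.08011530898527129
```

View pics/t1.png

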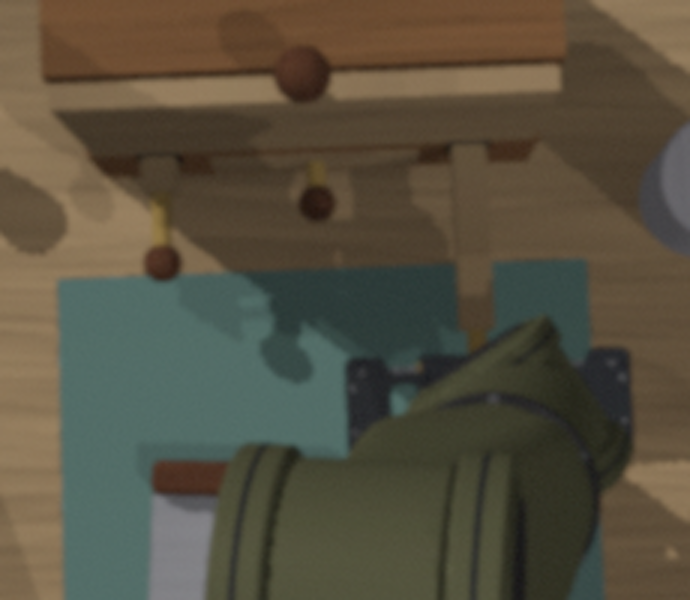

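Emit:
{"api": "servo_tool", "payload": {"deltas": [{"dx": 0, "dy": 0, "dz": 0, "ax": 0, "ay": 0, "az": 0, "hand": 60}, {"dx": 0, "dy": 0, "dz": 0, "ax": 0, "ay": 0, "az": 0, "hand": 80}, {"dx": 0, "dy": 0, "dz": 0, "ax": 0, "ay": 0, "az": 0, "hand": 80}, {"dx": 0, "dy": 0, "dz": 0, "ax": 0, "ay": 0, "az": 0, "hand": 80}]}}

```text
clock: 5.98
tool_pos: [0.5041, -0.0484, 0.0865]
eef_rot: [0.999, 0.034, 0.035, -0.001]
contact_force: [0.2, -0.9, -0.6]
opening: 0.719
```

```bash
python3 - <<'E'
from h import *
s=r.get_state(); c=cur();print(c[0],s['contact_force'].round(1),s['opening'],s['q'].round(2))
g=c[0]+.006*c[1].as_matrix()[:,2]; print("grasp in station",(g-O)@EX,(g-O)@EY,g[2])
m=eyes.camera_model("wrist");p,d=eyes.snapshot("wrist"); cv2.imwrite("pics/w5.png",p[:,:,::-1]); print(proj(m,st(-.182,-.11,.08)))
E
```

```text
[ 0.50414967 -0.0483768   0.08646875] [ 0.2 -0.9 -0.6] 0.7190409803034945 [-0.11  0.85  0.2   2.12 -0.96  0.19 -0.55]
grasp in station -0.1846340431206073 -0.11005318432075507 0.08048324960926885
[317.62104134 327.04205356]
```

View pics/w5.png

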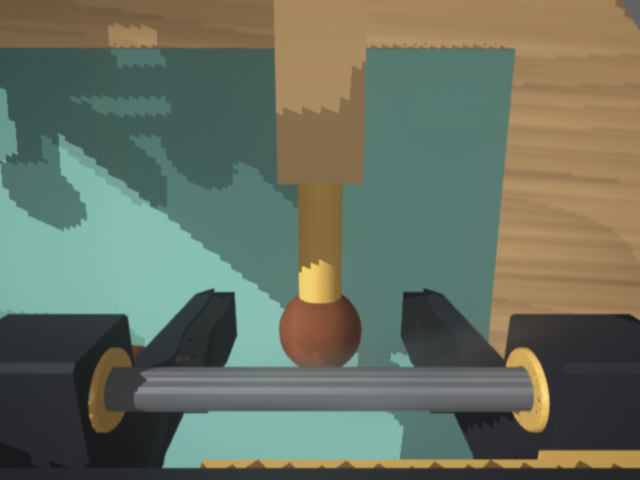

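```bash
python3 - <<'E'
from h import *
c=cur(); R=Rlean(10); tz=R.as_matrix()[:,2]; k=np.array([.5995,.1787,.08])
print(delta(c,st(-.183,-.11,.2),Rlean(5)));print(delta(c,k-.12*tz,R));print(delta(c,k,R))
E
```

```text
[ 0.16 -0.   -1.99 -0.    0.17  0.01]
[ 1.61 -3.67 -1.85 -0.    1.    0.01]
[ 1.82 -3.67  0.14 -0.    1.    0.01]
```

Emit:
{"api": "servo_tool", "payload": {"deltas": [{"dx": 0.02, "dy": 0, "dz": -0.5, "ax": 0, "ay": 0, "az": 0, "hand": 88}, {"dx": 0.07, "dy": 0, "dz": -1.3, "ax": 0, "ay": 0.1, "az": 0, "hand": 88}, {"dx": 0.16, "dy": -0.1, "dz": -1.95, "ax": 0, "ay": 0.2, "az": 0, "hand": 88}, {"dx": 0.4, "dy": -0.7, "dz": -1.95, "ax": 0, "ay": 0.4, "az": 0, "hand": 88}, {"dx": 0.7, "dy": -1.4, "dz": -1.9, "ax": 0, "ay": 0.5, "az": 0, "hand": 88}, {"dx": 1.0, "dy": -2.1, "dz": -1.9, "ax": 0, "ay": 0.7, "az": 0, "hand": 88}, {"dx": 1.3, "dy": -2.8, "dz": -1.85, "ax": 0, "ay": 0.9, "az": 0, "hand": 88}, {"dx": 1.55, "dy": -3.4, "dz": -1.85, "ax": 0, "ay": 1.0, "az": 0, "hand": 88}, {"dx": 1.61, "dy": -3.67, "dz": -1.85, "ax": 0, "ay": 1.0, "az": 0, "hand": 88}, {"dx": 1.61, "dy": -3.67, "dz": -1.85, "ax": 0, "ay": 1.0, "az": 0, "hand": 88}]}}

```text
clock: 7.28
tool_pos: [0.5776, 0.1776, 0.2033]
eef_rot: [0.996, 0.034, 0.087, -0.003]
contact_force: [0.0, -0.7, 0.3]
opening: 0.998
```

Emit:
{"api": "servo_tool", "payload": {"deltas": [{"dx": 0, "dy": 0, "dz": 0, "ax": 0, "ay": 0, "az": 0, "hand": 88}, {"dx": 0, "dy": 0, "dz": 0, "ax": 0, "ay": 0, "az": 0, "hand": 88}]}}

```text
clock: 7.52
tool_pos: [0.578, 0.175, 0.2039]
eef_rot: [0.996, 0.032, 0.087, -0.002]
contact_force: [0.3, -0.6, -0.5]
opening: 0.999
```

```bash
python3 - <<'E'
from h import *
m=eyes.camera_model("wrist");p,d=eyes.snapshot("wrist"); cv2.imwrite("pics/w6.png",p[:,:,::-1])
s=r.get_state(); print(s['q'].round(2))
c=cur(); R=Rlean(10); tz=R.as_matrix()[:,2]; k=np.array([.5995,.1787,.08])
print(proj(m,k))
print(delta(c,k-.12*tz,R));print(delta(c,k,R))
E
```

```text
[-0.77  0.79  0.66  1.87 -0.82  0.57 -1.12]
[314.31713746 238.81826485]
[-0.   -0.03 -0.01  0.01  0.   -0.01]
[-0.   -0.03  1.99  0.01  0.   -0.01]
```

View pics/w6.png

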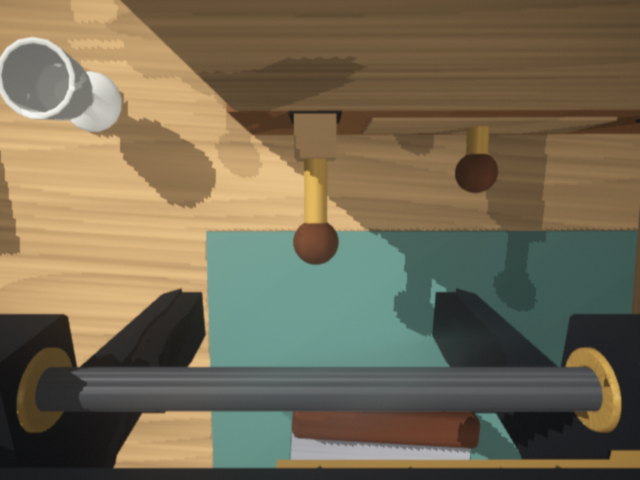

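Emit:
{"api": "servo_tool", "payload": {"deltas": [{"dx": -0.02, "dy": -0.02, "dz": 0.3, "ax": 0, "ay": 0, "az": 0, "hand": 88}, {"dx": -0.02, "dy": -0.02, "dz": 0.8, "ax": 0, "ay": 0, "az": 0, "hand": 88}, {"dx": -0.02, "dy": -0.02, "dz": 1.4, "ax": 0, "ay": 0, "az": 0, "hand": 88}, {"dx": -0.02, "dy": -0.02, "dz": 1.8, "ax": 0, "ay": 0, "az": 0, "hand": 88}, {"dx": -0.02, "dy": -0.02, "dz": 1.99, "ax": 0, "ay": 0, "az": 0, "hand": 88}, {"dx": -0.02, "dy": -0.02, "dz": 1.99, "ax": 0, "ay": 0, "az": 0, "hand": 88}, {"dx": -0.02, "dy": -0.02, "dz": 1.99, "ax": 0, "ay": 0, "az": 0, "hand": 88}]}}

```text
clock: 8.45
tool_pos: [0.5979, 0.1796, 0.0865]
eef_rot: [0.996, 0.034, 0.088, -0.003]
contact_force: [0.8, -0.3, -0.3]
opening: 0.998
```

```bash
python3 - <<'E'
from h import *
m=eyes.camera_model("wrist");p,d=eyes.snapshot("wrist"); cv2.imwrite("pics/w7.png",p[:,:,::-1])
s=r.get_state(); print(s['q'].round(2))
c=cur(); R=Rlean(10); tz=R.as_matrix()[:,2]; k=np.array([.5985,.1785,.08])
print(proj(m,k))
print(delta(c,k,R))
E
```

```text
[-0.62  0.94  0.41  1.87 -0.94  0.33 -1.01]
[321.05448013 335.83028907]
[-0.01  0.02  0.01 -0.   -0.01  0.01]
```

View pics/w7.png

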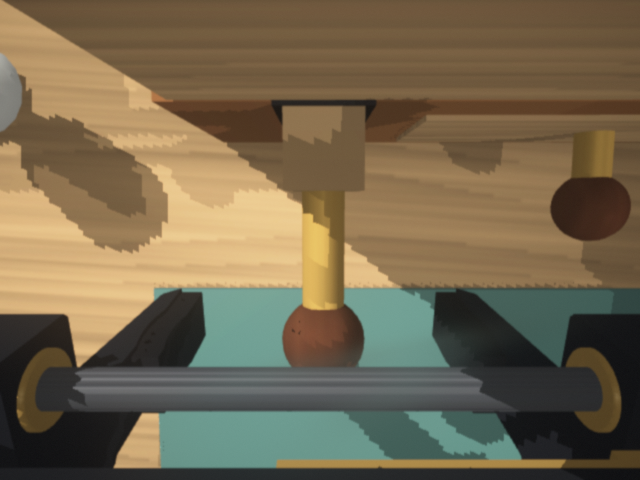

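Emit:
{"api": "servo_tool", "payload": {"deltas": [{"dx": -0.02, "dy": 0.0, "dz": 0.02, "ax": 0, "ay": 0, "az": 0, "hand": 20}, {"dx": -0.02, "dy": 0.0, "dz": 0.02, "ax": 0, "ay": 0, "az": 0, "hand": 20}, {"dx": -0.02, "dy": 0.0, "dz": 0.02, "ax": 0, "ay": 0, "az": 0, "hand": 20}, {"dx": -0.02, "dy": 0.0, "dz": 0.02, "ax": 0, "ay": 0, "az": 0, "hand": 20}, {"dx": -0.02, "dy": 0.0, "dz": 0.02, "ax": 0, "ay": 0, "az": 0, "hand": 20}, {"dx": -0.02, "dy": 0.0, "dz": 0.02, "ax": 0, "ay": 0, "az": 0, "hand": 20}, {"dx": -0.02, "dy": 0.0, "dz": 0.02, "ax": 0, "ay": 0, "az": 0, "hand": 20}], "newtons": 30}}

```text
clock: 9.38
tool_pos: [0.5967, 0.1781, 0.0845]
eef_rot: [0.996, 0.033, 0.087, -0.002]
contact_force: [-1.1, -2.7, 0.3]
opening: 0.292
```

```bash
python3 - <<'E'
from h import *
c=cur();s=r.get_state(); print(s['contact_force'].round(1),s['opening'])
g=c[0]+.006*c[1].as_matrix()[:,2]; print("grasp in station",(g-O)@EX,(g-O)@EY,g[2])
for o,l in ((-.12,7.5),(-.15,6),(-.184,4)): print(l,delta(c,st(o,.1095,.0795),Rlean(l)))
E
```

```text
[-1.1 -2.7  0.3] 0.29223844398281107
grasp in station -0.07670031627126934 0.10973564791136023 0.07856349980150712
7.5 [-0.7   0.   -0.14  0.02 -0.42  0.  ]
6 [-1.19  0.   -0.23  0.02 -0.67  0.  ]
4 [-1.75  0.   -0.33  0.02 -1.   -0.  ]
```

```bash
python3 - <<'E'
from h import *
c=cur()
for o,l in ((-.12,7.5),(-.15,6),(-.184,4)): print(l,delta(c,st(o,.1097,.0785),Rlean(l)))
E
```

```text
7.5 [-0.71  0.   -0.12  0.02 -0.42  0.  ]
6 [-1.2   0.   -0.21  0.02 -0.67  0.  ]
4 [-1.75  0.   -0.31  0.02 -1.   -0.  ]
```

Emit:
{"api": "servo_tool", "payload": {"deltas": [{"dx": -0.08, "dy": 0, "dz": -0.02, "ax": 0, "ay": -0.05, "az": 0, "hand": 20}, {"dx": -0.3, "dy": 0, "dz": -0.05, "ax": 0, "ay": -0.18, "az": 0, "hand": 20}, {"dx": -0.55, "dy": 0, "dz": -0.1, "ax": 0, "ay": -0.32, "az": 0, "hand": 20}, {"dx": -0.8, "dy": 0, "dz": -0.14, "ax": 0, "ay": -0.47, "az": 0, "hand": 20}, {"dx": -1.05, "dy": 0, "dz": -0.18, "ax": 0, "ay": -0.6, "az": 0, "hand": 20}, {"dx": -1.3, "dy": 0, "dz": -0.23, "ax": 0, "ay": -0.74, "az": 0, "hand": 20}, {"dx": -1.5, "dy": 0, "dz": -0.27, "ax": 0, "ay": -0.86, "az": 0, "hand": 20}, {"dx": -1.65, "dy": 0, "dz": -0.29, "ax": 0, "ay": -0.95, "az": 0, "hand": 20}, {"dx": -1.75, "dy": 0, "dz": -0.31, "ax": 0, "ay": -1.0, "az": 0, "hand": 20}, {"dx": -1.75, "dy": 0, "dz": -0.31, "ax": 0, "ay": -1.0, "az": 0, "hand": 20}]}}

```text
clock: 10.62
tool_pos: [0.4911, 0.1709, 0.0847]
eef_rot: [0.999, 0.033, 0.036, 0.0]
contact_force: [1.7, -3.7, -2.5]
opening: 0.295
```

```bash
python3 - <<'E'
from h import *
c=cur();s=r.get_state(); print(s['contact_force'].round(1),s['opening'],s['q'].round(2))
g=c[0]+.006*c[1].as_matrix()[:,2]; print("grasp in station",(g-O)@EX,(g-O)@EY,g[2])
m=eyes.camera_model("wrist");p,d=eyes.snapshot("wrist"); cv2.imwrite("pics/w8.png",p[:,:,::-1])
E
```

```text
[ 1.7 -3.7 -2.5] 0.29519513669696484 [-0.61  0.87  0.29  2.08 -0.95  0.24 -1.  ]
grasp in station -0.18312265863466504 0.10960247297055342 0.07871576429403833
```

View pics/w8.png

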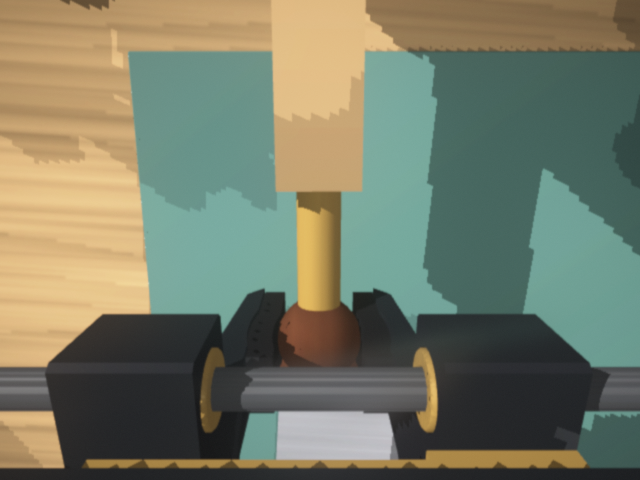

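Emit:
{"api": "servo_tool", "payload": {"deltas": [{"dx": -0.05, "dy": 0.0, "dz": 0, "ax": 0, "ay": 0, "az": 0, "hand": 20}, {"dx": -0.1, "dy": 0.0, "dz": 0, "ax": 0, "ay": 0, "az": 0, "hand": 20}, {"dx": -0.1, "dy": 0.0, "dz": 0, "ax": 0, "ay": 0, "az": 0, "hand": 20}]}}

```text
clock: 11.05
tool_pos: [0.4908, 0.1709, 0.0848]
eef_rot: [0.999, 0.032, 0.041, 0.0]
contact_force: [12.7, -3.2, -10.6]
opening: 0.29
```

```bash
python3 - <<'E'
from h import *
c=cur();s=r.get_state(); print(s['contact_force'].round(1),s['opening'],s['q'].round(2))
g=c[0]+.006*c[1].as_matrix()[:,2]; print("grasp in station",(g-O)@EX,(g-O)@EY,g[2])
E
```

```text
[ 12.7  -3.2 -10.6] 0.2899044799709333 [-0.6   0.87  0.27  2.09 -0.96  0.21 -1.  ]
grasp in station -0.1833177147331439 0.1095951508262687 0.07881700977371864
```

Emit:
{"api": "servo_tool", "payload": {"deltas": [{"dx": 0.05, "dy": 0.0, "dz": 0, "ax": 0, "ay": 0, "az": 0, "hand": 40}, {"dx": 0.05, "dy": 0.0, "dz": 0, "ax": 0, "ay": 0, "az": 0, "hand": 70}, {"dx": 0.05, "dy": 0.0, "dz": 0, "ax": 0, "ay": 0, "az": 0, "hand": 70}, {"dx": 0.05, "dy": 0.0, "dz": -0.1, "ax": 0, "ay": 0, "az": 0, "hand": 80}, {"dx": 0.05, "dy": 0.0, "dz": -0.6, "ax": 0, "ay": 0, "az": 0, "hand": 80}, {"dx": 0.05, "dy": 0.0, "dz": -1.4, "ax": 0, "ay": 0, "az": 0, "hand": 80}, {"dx": 0.05, "dy": 0.1, "dz": -2.2, "ax": 0, "ay": -0.2, "az": 0, "hand": 80}, {"dx": 0.05, "dy": 0.3, "dz": -3.1, "ax": 0, "ay": -0.3, "az": 0, "hand": 80}, {"dx": 0.05, "dy": 0.6, "dz": -4.0, "ax": 0, "ay": -0.4, "az": 0, "hand": 80}, {"dx": 0.1, "dy": 0.9, "dz": -4.8, "ax": 0, "ay": -0.6, "az": 0, "hand": 80}]}}

```text
clock: 12.3
tool_pos: [0.4726, 0.1167, 0.3739]
eef_rot: [0.999, 0.034, 0.003, -0.0]
contact_force: [0.4, 0.2, -0.7]
opening: 0.907
```

Emit:
{"api": "servo_tool", "payload": {"deltas": [{"dx": 0, "dy": 0, "dz": 0, "ax": 0, "ay": 0, "az": 0, "hand": 88}, {"dx": 0, "dy": 0, "dz": 0, "ax": 0, "ay": 0, "az": 0, "hand": 88}]}}

```text
clock: 12.55
tool_pos: [0.4728, 0.1178, 0.3712]
eef_rot: [0.999, 0.034, 0.003, -0.001]
contact_force: [0.3, 0.0, -0.8]
opening: 0.999
```

```bash
python3 - <<'E'
from h import *
s=r.get_state(); print(s['q'].round(2),s['tool_pos'])
c=cur(); R=Rlean(0); k=np.array([.6893,.0740,.302])
print(delta(c,k+[0,0,.1],R));print(delta(c,k,R))
m=eyes.camera_model("top");p,d=eyes.snapshot("top"); cv2.imwrite("pics/t2.png",cv2.resize(p[150:350,190:420,::-1],None,fx=3,fy=3,interpolation=cv2.INTER_CUBIC))
for q in (st(-.182,.11,.08),st(-.182,-.11,.08)): print((proj(m,q)-[190,150])*3+1)
E
```

```text
[-0.89  0.49  0.89  1.85 -0.45  1.01 -1.32] [0.4727829  0.117839   0.37124381]
[ 3.55  0.97 -0.59 -0.01 -0.05  0.02]
[ 3.54  0.98  1.07 -0.01 -0.05  0.02]
[167.16452808 413.90711179]
[480.1928748  401.22525319]
```

View pics/t2.png

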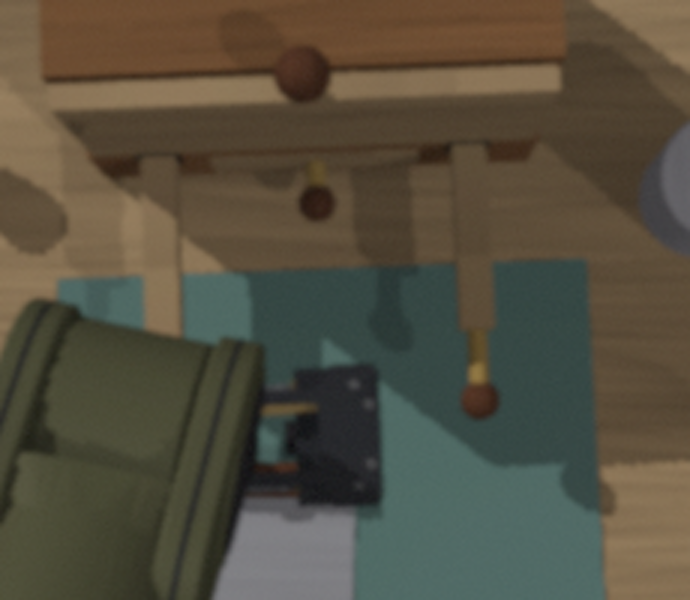

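Emit:
{"api": "servo_tool", "payload": {"deltas": [{"dx": 0.2, "dy": 0.1, "dz": -0.3, "ax": 0, "ay": 0, "az": 0, "hand": 88}, {"dx": 0.7, "dy": 0.25, "dz": -0.59, "ax": 0, "ay": 0, "az": 0, "hand": 88}, {"dx": 1.3, "dy": 0.4, "dz": -0.59, "ax": 0, "ay": 0, "az": 0, "hand": 88}, {"dx": 1.9, "dy": 0.6, "dz": -0.59, "ax": 0, "ay": 0, "az": 0, "hand": 88}, {"dx": 2.5, "dy": 0.8, "dz": -0.59, "ax": 0, "ay": 0, "az": 0, "hand": 88}, {"dx": 3.1, "dy": 0.9, "dz": -0.59, "ax": 0, "ay": 0, "az": 0, "hand": 88}, {"dx": 3.55, "dy": 0.97, "dz": -0.59, "ax": -0.01, "ay": -0.05, "az": 0.02, "hand": 88}, {"dx": 3.55, "dy": 0.97, "dz": -0.59, "ax": -0.01, "ay": -0.05, "az": 0.02, "hand": 88}, {"dx": 3.55, "dy": 0.97, "dz": -0.59, "ax": -0.01, "ay": -0.05, "az": 0.02, "hand": 88}]}}

```text
clock: 13.72
tool_pos: [0.689, 0.074, 0.4074]
eef_rot: [0.999, 0.033, -0.001, 0.0]
contact_force: [0.4, 0.3, 0.4]
opening: 0.998
```

```bash
python3 - <<'E'
from h import *
m=eyes.camera_model("wrist");p,d=eyes.snapshot("wrist"); cv2.imwrite("pics/w9.png",p[:,:,::-1])
s=r.get_state(); print(s['q'].round(2),s['tool_pos'])
c=cur(); R=Rlean(0); k=np.array([.6893,.0740,.302])
print(delta(c,k,R),proj(m,k))
p,d=eyes.snapshot("scene"); cv2.imwrite("pics/s2.png",cv2.resize(p[60:360,200:520,::-1],None,fx=2,fy=2))
E
```

```text
[-0.49  0.78  0.8   1.13 -0.54  1.42 -1.28] [0.68891602 0.07404444 0.408036  ]
[ 0.01  0.    1.67  0.01  0.   -0.01] [317.8965584  247.51603565]
```

View pics/w9.png

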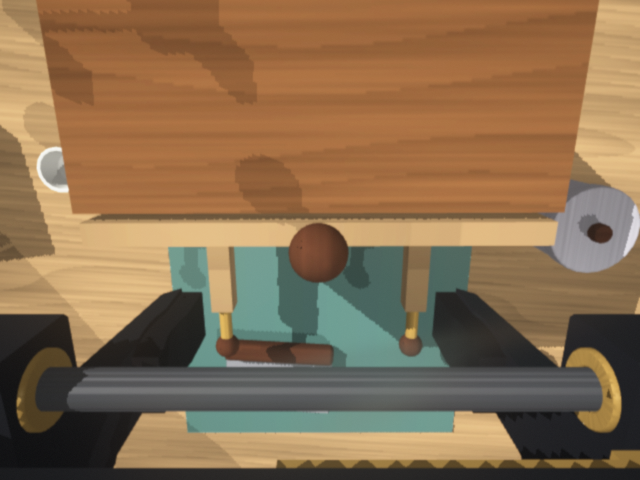

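View pics/s2.png

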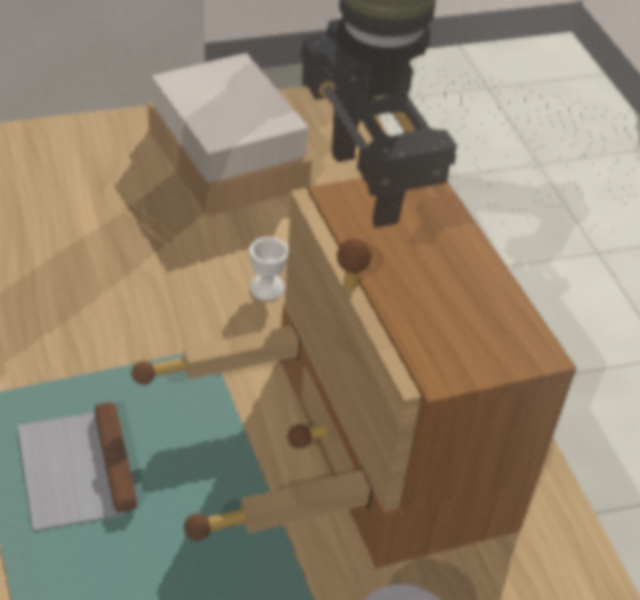

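Emit:
{"api": "servo_tool", "payload": {"deltas": [{"dx": 0.0, "dy": 0, "dz": 0.3, "ax": 0, "ay": 0, "az": 0, "hand": 88}, {"dx": 0.0, "dy": 0, "dz": 0.8, "ax": 0, "ay": 0, "az": 0, "hand": 88}, {"dx": 0.0, "dy": 0, "dz": 1.3, "ax": 0, "ay": 0, "az": 0, "hand": 88}, {"dx": 0.0, "dy": 0, "dz": 1.6, "ax": 0, "ay": 0, "az": 0, "hand": 88}, {"dx": 0.0, "dy": 0, "dz": 1.67, "ax": 0, "ay": 0, "az": 0, "hand": 88}, {"dx": 0.0, "dy": 0, "dz": 1.67, "ax": 0, "ay": 0, "az": 0, "hand": 60}, {"dx": 0.0, "dy": 0, "dz": 1.67, "ax": 0, "ay": 0, "az": 0, "hand": 45}]}}

```text
clock: 14.7
tool_pos: [0.6907, 0.0732, 0.3098]
eef_rot: [0.999, 0.033, 0.002, 0.001]
contact_force: [0.7, 0.6, -0.3]
opening: 0.794
```

```bash
python3 - <<'E'
from h import *
m=eyes.camera_model("wrist");p,d=eyes.snapshot("wrist"); cv2.imwrite("pics/w10.png",p[:,:,::-1])
s=r.get_state(); print(s['q'].round(2),s['tool_pos'],s['contact_force'].round(1),s['opening'])
c=cur(); R=Rlean(0); k=np.array([.6885,.0740,.302])
print(delta(c,k,R),proj(m,k))
E
```

```text
[-0.5   0.85  0.76  1.3  -0.59  1.21 -1.22] [0.69065538 0.07321227 0.30967507] [ 0.3 -0.5  0.1] 0.7510492667929028
[-0.04 -0.02  0.03  0.01 -0.04 -0.01] [315.02606399 337.86717022]
```

View pics/w10.png

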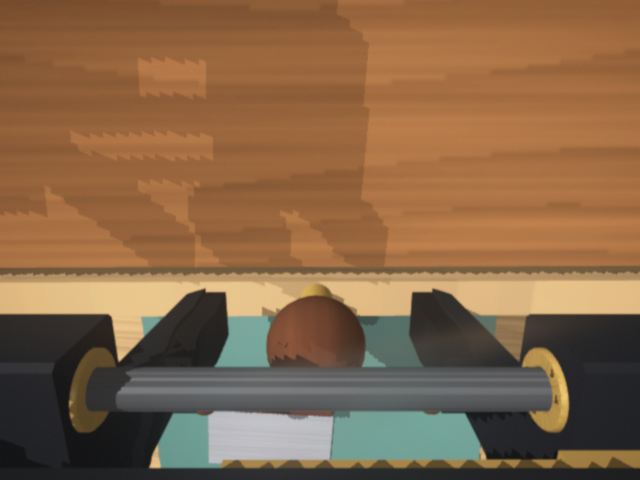

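Emit:
{"api": "servo_tool", "payload": {"deltas": [{"dx": -0.05, "dy": -0.01, "dz": 0.03, "ax": 0, "ay": 0, "az": 0, "hand": 45}, {"dx": -0.05, "dy": -0.01, "dz": 0.03, "ax": 0, "ay": 0, "az": 0, "hand": 40}, {"dx": -0.05, "dy": -0.01, "dz": 0.03, "ax": 0, "ay": 0, "az": 0, "hand": 25}, {"dx": -0.05, "dy": -0.01, "dz": 0.03, "ax": 0, "ay": 0, "az": 0, "hand": 25}, {"dx": -0.05, "dy": -0.01, "dz": 0.03, "ax": 0, "ay": 0, "az": 0, "hand": 25}, {"dx": -0.05, "dy": -0.01, "dz": 0.03, "ax": 0, "ay": 0, "az": 0, "hand": 25}, {"dx": -0.05, "dy": -0.01, "dz": 0.03, "ax": 0, "ay": 0, "az": 0, "hand": 25}, {"dx": -0.05, "dy": -0.01, "dz": 0.03, "ax": 0, "ay": 0, "az": 0, "hand": 25}], "newtons": 30}}

```text
clock: 15.75
tool_pos: [0.6872, 0.0739, 0.3068]
eef_rot: [0.999, 0.033, 0.001, 0.001]
contact_force: [-1.0, -0.4, 1.4]
opening: 0.356
```

```bash
python3 - <<'E'
from h import *
m=eyes.camera_model("wrist");p,d=eyes.snapshot("wrist"); cv2.imwrite("pics/w11.png",p[:,:,::-1])
s=r.get_state(); print(s['q'].round(2),s['tool_pos'],s['contact_force'].round(1),s['opening'])
c=cur()
g=c[0]+.006*c[1].as_matrix()[:,2]; print("grasp in station",(g-O)@EX,(g-O)@EY,g[2])
E
```

```text
[-0.51  0.85  0.76  1.31 -0.59  1.2  -1.22] [0.68716885 0.07391225 0.30682588] [-0.4  0.7  1.6] 0.35743410415281546
grasp in station 0.005682432849121347 -0.0001704757748840654 0.3008258962982211
```

View pics/w11.png

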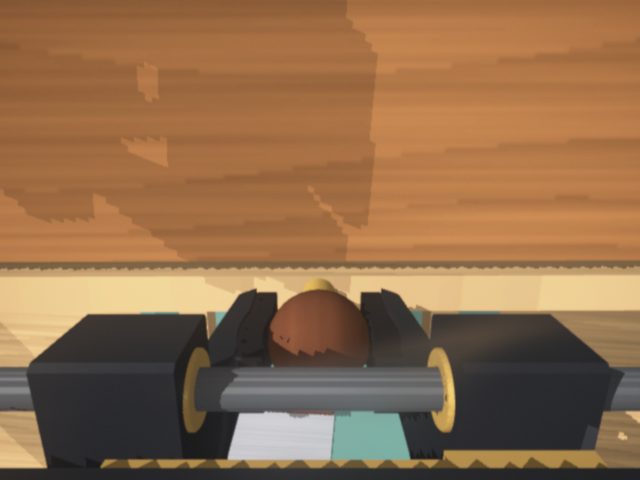

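```bash
cat > arc.py <<'E'
import numpy as np,sys
def D(t):
    t=np.deg2rad(t); return np.array([8*np.cos(t)-208*np.sin(t)-8, -(208*np.cos(t)+8*np.sin(t)-208)])/60
a=float(sys.argv[1]); ts=[float(x) for x in sys.argv[2:]]
for t in ts: print(t,(D(t)-D(a)).round(2))
E
python3 arc.py 0 1 3 5 7.5 10 12.5 15 17 19 20; python3 arc.py 20 21.5 24 27 30 33 36 39 42 44 45;python3 arc.py 45 46.5 49 52 55 58 61 64 66.5 68.5 70
```

```text
1.0 [-0.06 -0.  ]
3.0 [-0.18 -0.  ]
5.0 [-0.3  0. ]
7.5 [-0.45  0.01]
10.0 [-0.6   0.03]
12.5 [-0.75  0.05]
15.0 [-0.9   0.08]
17.0 [-1.02  0.11]
19.0 [-1.14  0.15]
20.0 [-1.19  0.16]
21.5 [-0.09  0.03]
24.0 [-0.23  0.08]
27.0 [-0.39  0.15]
30.0 [-0.56  0.23]
33.0 [-0.72  0.32]
36.0 [-0.87  0.42]
39.0 [-1.02  0.53]
42.0 [-1.16  0.64]
44.0 [-1.25  0.72]
45.0 [-1.3   0.76]
46.5 [-0.07  0.06]
49.0 [-0.17  0.17]
52.0 [-0.29  0.31]
55.0 [-0.41  0.45]
58.0 [-0.51  0.6 ]
61.0 [-0.61  0.75]
64.0 [-0.7   0.91]
66.5 [-0.77  1.04]
68.5 [-0.82  1.15]
70.0 [-0.85  1.23]
```

Emit:
{"api": "servo_tool", "payload": {"deltas": [{"dx": -0.06, "dy": 0, "dz": 0, "ax": 0, "ay": 0, "az": 0, "hand": 25}, {"dx": -0.18, "dy": 0, "dz": 0, "ax": 0, "ay": 0, "az": 0, "hand": 25}, {"dx": -0.3, "dy": 0, "dz": 0, "ax": 0, "ay": 0, "az": 0, "hand": 25}, {"dx": -0.45, "dy": 0, "dz": 0.01, "ax": 0, "ay": 0, "az": 0, "hand": 25}, {"dx": -0.6, "dy": 0, "dz": 0.03, "ax": 0, "ay": 0, "az": 0, "hand": 25}, {"dx": -0.75, "dy": 0, "dz": 0.05, "ax": 0, "ay": 0, "az": 0, "hand": 25}, {"dx": -0.9, "dy": 0, "dz": 0.08, "ax": 0, "ay": 0, "az": 0, "hand": 25}, {"dx": -1.02, "dy": 0, "dz": 0.11, "ax": 0, "ay": 0, "az": 0, "hand": 25}, {"dx": -1.14, "dy": 0, "dz": 0.15, "ax": 0, "ay": 0, "az": 0, "hand": 25}, {"dx": -1.19, "dy": 0, "dz": 0.16, "ax": 0, "ay": 0, "az": 0, "hand": 25}]}}

```text
clock: 17.05
tool_pos: [0.6154, 0.0691, 0.2961]
eef_rot: [0.999, 0.033, 0.001, 0.001]
contact_force: [4.9, -1.4, -13.5]
opening: 0.358
```

```bash
cat > chk.py <<'E'
from h import *
import sys
s=r.get_state(); print(s['q'].round(2),s['contact_force'].round(1),s['moment'].round(2),s['opening'].round(3))
c=cur(); g=c[0]+.006*c[1].as_matrix()[:,2]
x,y,z=(g-O)@EX,(g-O)@EY,g[2]; print("grasp",np.round([x,y,z],4),"r",np.hypot(x+.0023,z-.0928))
if len(sys.argv)>1:
    p,d=eyes.snapshot(sys.argv[1]); cv2.imwrite(f"pics/{sys.argv[2]}.png",p[:,:,::-1])
E
python3 chk.py wrist w12
```

```text
Traceback (most recent call last):
  File "chk.py", line 3, in <module>
    s=r.get_state(); print(s['q'].round(2),s['contact_force'].round(1),s['moment'].round(2),s['opening'].round(3))
                                                                                            ^^^^^^^^^^^^^^^^^^
AttributeError: 'float' object has no attribute 'round'
```

```bash
sed -i "s/s\['opening'\].round(3)/s['opening']/" chk.py; python3 chk.py wrist w12
```

```text
[-0.58  0.76  0.77  1.57 -0.58  1.05 -1.16] [  4.9  -1.4 -13.5] [-0.17 -1.06  0.02] 0.3578842376343324
grasp [-0.0663 -0.0003  0.2901] r 0.2074363866283979
```

View pics/w12.png

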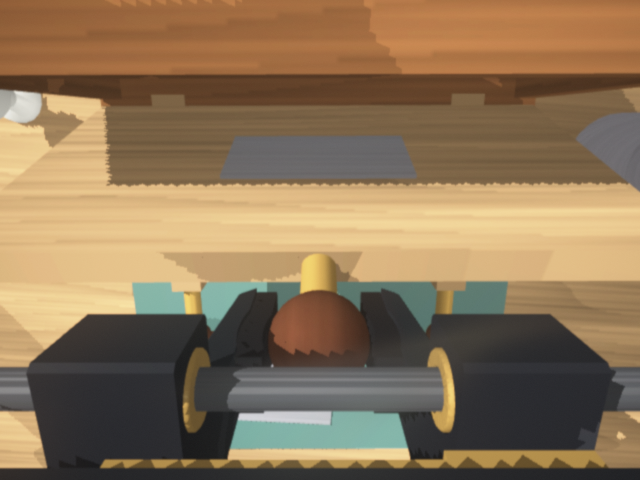

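Emit:
{"api": "servo_tool", "payload": {"deltas": [{"dx": -0.08, "dy": 0, "dz": 0.05, "ax": 0, "ay": 0, "az": 0, "hand": 25}, {"dx": -0.22, "dy": 0, "dz": 0.1, "ax": 0, "ay": 0, "az": 0, "hand": 25}, {"dx": -0.38, "dy": 0, "dz": 0.17, "ax": 0, "ay": 0, "az": 0, "hand": 25}, {"dx": -0.55, "dy": 0, "dz": 0.25, "ax": 0, "ay": 0, "az": 0, "hand": 25}, {"dx": -0.71, "dy": 0, "dz": 0.34, "ax": 0, "ay": 0, "az": 0, "hand": 25}, {"dx": -0.86, "dy": 0, "dz": 0.44, "ax": 0, "ay": 0, "az": 0, "hand": 25}, {"dx": -1.01, "dy": 0, "dz": 0.55, "ax": 0, "ay": 0, "az": 0, "hand": 25}, {"dx": -1.15, "dy": 0, "dz": 0.66, "ax": 0, "ay": 0, "az": 0, "hand": 25}, {"dx": -1.24, "dy": 0, "dz": 0.74, "ax": 0, "ay": 0, "az": 0, "hand": 25}, {"dx": -1.29, "dy": 0, "dz": 0.78, "ax": 0, "ay": 0, "az": 0, "hand": 25}]}}

```text
clock: 18.35
tool_pos: [0.5389, 0.0638, 0.2499]
eef_rot: [0.999, 0.033, 0.001, 0.001]
contact_force: [5.2, -1.8, -7.2]
opening: 0.359
```

```bash
python3 chk.py wrist w13
```

```text
[-0.62  0.71  0.73  1.86 -0.64  0.82 -1.06] [ 5.2 -1.8 -7.2] [-0.35 -1.05  0.03] 0.35921605126959805
grasp [-0.143  -0.0004  0.2439] r 0.20641608036113168
```

View pics/w13.png

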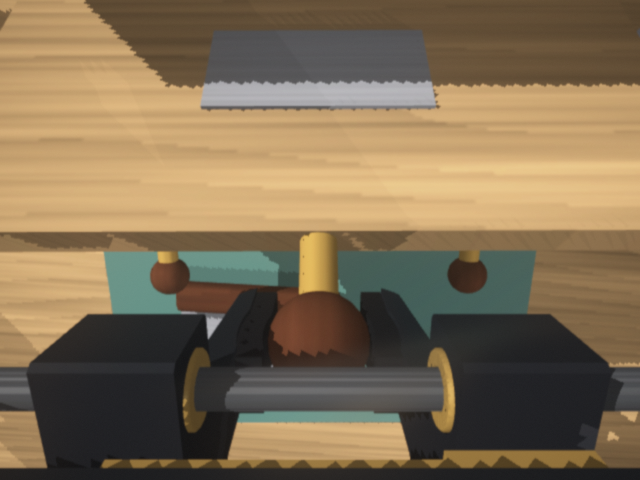

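Emit:
{"api": "servo_tool", "payload": {"deltas": [{"dx": -0.06, "dy": 0, "dz": 0.07, "ax": 0, "ay": 0, "az": 0, "hand": 25}, {"dx": -0.16, "dy": 0, "dz": 0.18, "ax": 0, "ay": 0, "az": 0, "hand": 25}, {"dx": -0.28, "dy": 0, "dz": 0.32, "ax": 0, "ay": 0, "az": 0, "hand": 25}, {"dx": -0.39, "dy": 0, "dz": 0.46, "ax": 0, "ay": 0, "az": 0, "hand": 25}, {"dx": -0.49, "dy": 0, "dz": 0.61, "ax": 0, "ay": 0, "az": 0, "hand": 25}, {"dx": -0.59, "dy": 0, "dz": 0.76, "ax": 0, "ay": 0, "az": 0, "hand": 25}, {"dx": -0.68, "dy": 0, "dz": 0.91, "ax": 0, "ay": 0, "az": 0, "hand": 25}, {"dx": -0.75, "dy": 0, "dz": 1.04, "ax": 0, "ay": 0, "az": 0, "hand": 25}, {"dx": -0.8, "dy": 0, "dz": 1.15, "ax": 0, "ay": 0, "az": 0, "hand": 25}, {"dx": -0.83, "dy": 0, "dz": 1.23, "ax": 0, "ay": 0, "az": 0, "hand": 25}]}}

```text
clock: 19.65
tool_pos: [0.4895, 0.0605, 0.1758]
eef_rot: [0.999, 0.033, 0.001, 0.001]
contact_force: [1.5, -4.2, -2.5]
opening: 0.351
```

```bash
python3 chk.py wrist w14; python3 arc.py 70 71 72.5 74 75.5 77 78.5 80 81.5 82.5 83
```

```text
[-0.56  0.75  0.58  2.07 -0.78  0.55 -0.91] [ 1.5 -4.2 -2.5] [-0.7  -0.64 -0.04] 0.3512397150990338
grasp [-0.1924 -0.0005  0.1698] r 0.20515647783746196
71.0 [-0.02  0.06]
72.5 [-0.05  0.14]
74.0 [-0.08  0.23]
75.5 [-0.11  0.31]
77.0 [-0.14  0.4 ]
78.5 [-0.16  0.49]
80.0 [-0.18  0.58]
81.5 [-0.2   0.67]
82.5 [-0.21  0.73]
83.0 [-0.21  0.76]
```

View pics/w14.png

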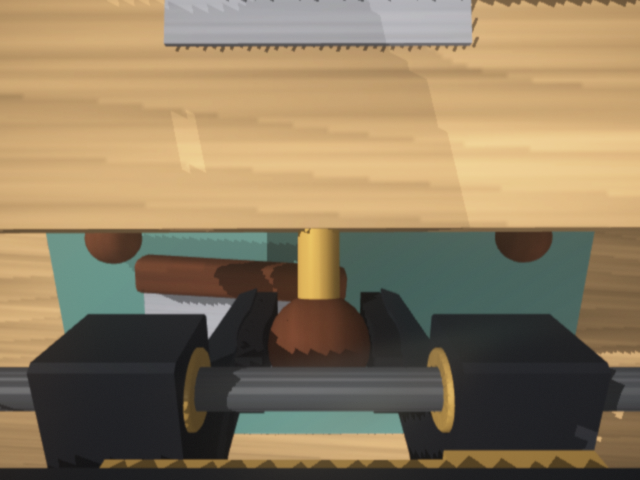

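Emit:
{"api": "servo_tool", "payload": {"deltas": [{"dx": -0.02, "dy": 0, "dz": 0.06, "ax": 0, "ay": 0, "az": 0, "hand": 25}, {"dx": -0.05, "dy": 0, "dz": 0.14, "ax": 0, "ay": 0, "az": 0, "hand": 25}, {"dx": -0.08, "dy": 0, "dz": 0.23, "ax": 0, "ay": 0, "az": 0, "hand": 25}, {"dx": -0.11, "dy": 0, "dz": 0.31, "ax": 0, "ay": 0, "az": 0, "hand": 25}, {"dx": -0.14, "dy": 0, "dz": 0.4, "ax": 0, "ay": 0, "az": 0, "hand": 25}, {"dx": -0.16, "dy": 0, "dz": 0.49, "ax": 0, "ay": 0, "az": 0, "hand": 25}, {"dx": -0.18, "dy": 0, "dz": 0.58, "ax": 0, "ay": 0, "az": 0, "hand": 25}, {"dx": -0.2, "dy": 0, "dz": 0.67, "ax": 0, "ay": 0, "az": 0, "hand": 25}, {"dx": -0.21, "dy": 0, "dz": 0.73, "ax": 0, "ay": 0, "az": 0, "hand": 25}, {"dx": -0.21, "dy": 0, "dz": 0.76, "ax": 0, "ay": 0, "az": 0, "hand": 25}]}}

```text
clock: 20.95
tool_pos: [0.4771, 0.0596, 0.1303]
eef_rot: [0.999, 0.033, 0.001, 0.001]
contact_force: [2.1, -3.9, -3.5]
opening: 0.356
```

```bash
python3 chk.py wrist w15; python3 arc.py 83 84 85 86 87 88 88.5 89 89.5 90 90.5
```

```text
[-0.48  0.8   0.44  2.13 -0.89  0.4  -0.82] [ 2.1 -3.9 -3.5] [-0.82 -0.57 -0.  ] 0.356444201596538
grasp [-0.2049 -0.0005  0.1243] r 0.20503338319614658
84.0 [-0.01  0.06]
85.0 [-0.02  0.12]
86.0 [-0.02  0.18]
87.0 [-0.03  0.24]
88.0 [-0.04  0.3 ]
88.5 [-0.04  0.33]
89.0 [-0.04  0.36]
89.5 [-0.04  0.39]
90.0 [-0.04  0.42]
90.5 [-0.04  0.45]
```

View pics/w15.png

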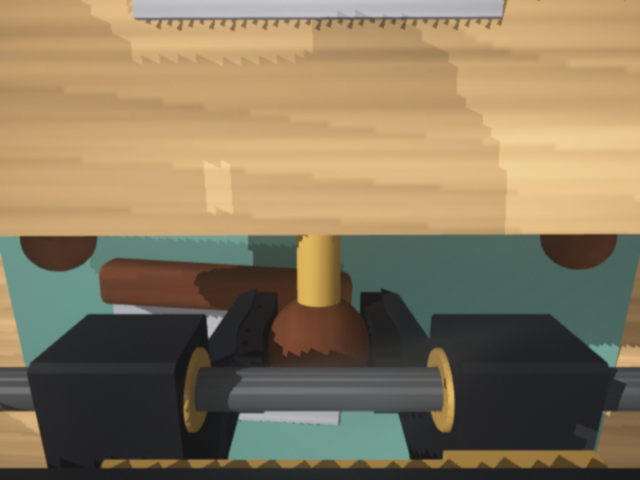

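Emit:
{"api": "servo_tool", "payload": {"deltas": [{"dx": -0.01, "dy": 0, "dz": 0.05, "ax": 0, "ay": 0, "az": 0, "hand": 25}, {"dx": -0.02, "dy": 0, "dz": 0.11, "ax": 0, "ay": 0, "az": 0, "hand": 25}, {"dx": -0.02, "dy": 0, "dz": 0.17, "ax": 0, "ay": 0, "az": 0, "hand": 25}, {"dx": -0.03, "dy": 0, "dz": 0.23, "ax": 0, "ay": 0, "az": 0, "hand": 25}, {"dx": -0.04, "dy": 0, "dz": 0.28, "ax": 0, "ay": 0, "az": 0, "hand": 25}, {"dx": -0.04, "dy": 0, "dz": 0.31, "ax": 0, "ay": 0, "az": 0, "hand": 25}, {"dx": -0.04, "dy": 0, "dz": 0.34, "ax": 0, "ay": 0, "az": 0, "hand": 25}, {"dx": -0.04, "dy": 0, "dz": 0.34, "ax": 0, "ay": 0, "az": 0, "hand": 25}]}}

```text
clock: 22.0
tool_pos: [0.4749, 0.0595, 0.11]
eef_rot: [0.999, 0.033, 0.001, 0.001]
contact_force: [3.1, -4.5, -4.4]
opening: 0.358
```

```bash
python3 chk.py
```

```text
[-0.44  0.82  0.37  2.14 -0.92  0.33 -0.8 ] [ 3.1 -4.5 -4.4] [-0.75 -0.8  -0.02] 0.3575611170124383
grasp [-0.2071 -0.0005  0.104 ] r 0.20509526547809878
```

Emit:
{"api": "servo_tool", "payload": {"deltas": [{"dx": 0, "dy": 0, "dz": 0.02, "ax": 0, "ay": 0, "az": 0, "hand": 25}, {"dx": 0, "dy": 0, "dz": 0.03, "ax": 0, "ay": 0, "az": 0, "hand": 25}, {"dx": 0, "dy": 0, "dz": 0.03, "ax": 0, "ay": 0, "az": 0, "hand": 25}]}}

```text
clock: 22.38
tool_pos: [0.4748, 0.0595, 0.1082]
eef_rot: [0.999, 0.033, 0.001, 0.001]
contact_force: [2.5, -3.7, -4.4]
opening: 0.361
```

```bash
python3 chk.py scene s3; python3 - <<'E'
import cv2
a=cv2.imread("pics/s3.png"); cv2.imwrite("pics/s3z.png",cv2.resize(a[160:380,220:460],None,fx=3,fy=3)[:600,:800])
E
```

```text
[-0.44  0.83  0.36  2.14 -0.92  0.33 -0.8 ] [ 2.5 -3.7 -4.4] [-0.76 -0.72 -0.01] 0.36082055577415656
grasp [-0.2072 -0.0005  0.1022] r 0.2051192528079838
```

View pics/s3z.png

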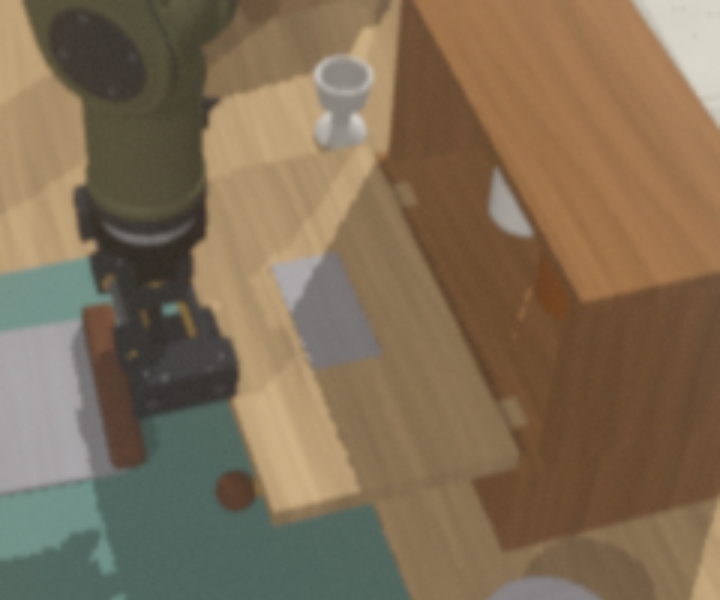

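Emit:
{"api": "servo_tool", "payload": {"deltas": [{"dx": 0, "dy": 0, "dz": 0.01, "ax": 0, "ay": 0, "az": 0, "hand": 25}, {"dx": 0, "dy": 0, "dz": 0.02, "ax": 0, "ay": 0, "az": 0, "hand": 25}, {"dx": 0, "dy": 0, "dz": 0.02, "ax": 0, "ay": 0, "az": 0, "hand": 25}]}}

```text
clock: 22.8
tool_pos: [0.4747, 0.0595, 0.107]
eef_rot: [0.999, 0.033, 0.001, 0.001]
contact_force: [3.3, -4.5, -3.0]
opening: 0.353
```

Emit:
{"api": "servo_tool", "payload": {"deltas": [{"dx": 0, "dy": 0, "dz": 0.01, "ax": 0, "ay": 0, "az": 0, "hand": 25}, {"dx": 0, "dy": 0, "dz": 0.02, "ax": 0, "ay": 0, "az": 0, "hand": 25}, {"dx": 0, "dy": 0, "dz": 0.02, "ax": 0, "ay": 0, "az": 0, "hand": 25}]}}

```text
clock: 23.18
tool_pos: [0.4747, 0.0595, 0.1059]
eef_rot: [0.999, 0.033, 0.001, 0.001]
contact_force: [1.9, -4.3, -3.2]
opening: 0.356
```

Emit:
{"api": "servo_tool", "payload": {"deltas": [{"dx": 0, "dy": 0, "dz": 0.01, "ax": 0, "ay": 0, "az": 0, "hand": 25}, {"dx": 0, "dy": 0, "dz": 0.01, "ax": 0, "ay": 0, "az": 0, "hand": 25}]}}

```text
clock: 23.42
tool_pos: [0.4747, 0.0595, 0.1052]
eef_rot: [0.999, 0.033, 0.001, 0.001]
contact_force: [2.9, -4.1, -3.2]
opening: 0.356
```

Emit:
{"api": "servo_tool", "payload": {"deltas": [{"dx": 0, "dy": 0, "dz": 0.01, "ax": 0, "ay": 0, "az": 0, "hand": 25}, {"dx": 0, "dy": 0, "dz": 0.01, "ax": 0, "ay": 0, "az": 0, "hand": 25}]}}

```text
clock: 23.68
tool_pos: [0.4747, 0.0595, 0.1047]
eef_rot: [0.999, 0.033, 0.001, 0.001]
contact_force: [3.0, -4.3, -3.8]
opening: 0.353
```

Emit:
{"api": "servo_tool", "payload": {"deltas": [{"dx": 0, "dy": 0, "dz": 0.01, "ax": 0, "ay": 0, "az": 0, "hand": 25}, {"dx": 0, "dy": 0, "dz": 0.01, "ax": 0, "ay": 0, "az": 0, "hand": 25}]}}

```text
clock: 23.92
tool_pos: [0.4747, 0.0595, 0.1041]
eef_rot: [0.999, 0.033, 0.001, 0.001]
contact_force: [2.3, -4.2, -2.9]
opening: 0.351
```

Emit:
{"api": "servo_tool", "payload": {"deltas": [{"dx": 0, "dy": 0, "dz": 0.01, "ax": 0, "ay": 0, "az": 0, "hand": 25}, {"dx": 0, "dy": 0, "dz": 0.01, "ax": 0, "ay": 0, "az": 0, "hand": 25}]}}

```text
clock: 24.18
tool_pos: [0.4746, 0.0595, 0.1039]
eef_rot: [0.999, 0.033, 0.001, 0.001]
contact_force: [3.1, -3.9, 4.2]
opening: 0.354
```

Emit:
{"api": "servo_tool", "payload": {"deltas": [{"dx": 0, "dy": 0, "dz": 0.01, "ax": 0, "ay": 0, "az": 0, "hand": 25}, {"dx": 0, "dy": 0, "dz": 0.01, "ax": 0, "ay": 0, "az": 0, "hand": 25}]}}

```text
clock: 24.42
tool_pos: [0.4746, 0.0595, 0.1038]
eef_rot: [0.999, 0.033, 0.002, 0.0]
contact_force: [0.7, -3.8, 9.9]
opening: 0.358
```

Emit:
{"api": "servo_tool", "payload": {"deltas": [{"dx": 0, "dy": 0, "dz": 0.01, "ax": 0, "ay": 0, "az": 0, "hand": 25}, {"dx": 0, "dy": 0, "dz": 0.01, "ax": 0, "ay": 0, "az": 0, "hand": 25}]}}

```text
clock: 24.68
tool_pos: [0.4746, 0.0595, 0.1036]
eef_rot: [0.999, 0.032, 0.002, 0.0]
contact_force: [0.4, -3.2, 15.1]
opening: 0.351
```

```bash
python3 chk.py wrist w16
```

```text
[-0.42  0.83  0.34  2.14 -0.93  0.31 -0.8 ] [ 0.4 -3.2 15.1] [-0.66 -0.2   0.02] 0.3514256611954516
grasp [-0.2073 -0.0005  0.0976] r 0.20509043728991752
```

View pics/w16.png

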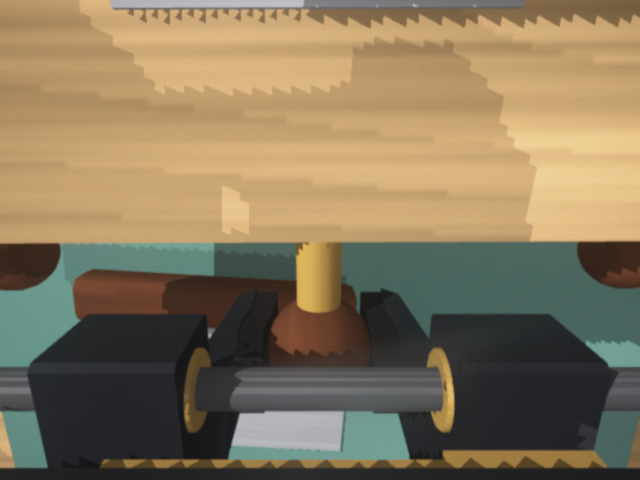

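Emit:
{"api": "servo_tool", "payload": {"deltas": [{"dx": 0, "dy": 0, "dz": -0.02, "ax": 0, "ay": 0, "az": 0, "hand": 25}, {"dx": 0, "dy": 0, "dz": -0.025, "ax": 0, "ay": 0, "az": 0, "hand": 25}]}}

```text
clock: 24.98
tool_pos: [0.4746, 0.0595, 0.1039]
eef_rot: [0.999, 0.033, 0.001, 0.001]
contact_force: [3.0, -4.8, 0.1]
opening: 0.354
```

Emit:
{"api": "servo_tool", "payload": {"deltas": [{"dx": 0, "dy": 0, "dz": 0, "ax": 0, "ay": 0, "az": 0, "hand": 40}, {"dx": 0, "dy": 0, "dz": 0, "ax": 0, "ay": 0, "az": 0, "hand": 50}, {"dx": 0, "dy": 0, "dz": 0, "ax": 0, "ay": 0, "az": 0, "hand": 70}, {"dx": 0, "dy": 0, "dz": 0, "ax": 0, "ay": 0, "az": 0, "hand": 80}, {"dx": 0, "dy": 0, "dz": 0, "ax": 0, "ay": 0, "az": 0, "hand": 80}]}}

```text
clock: 25.6
tool_pos: [0.4742, 0.0598, 0.1038]
eef_rot: [0.999, 0.033, 0.001, 0.0]
contact_force: [0.2, -0.7, 0.4]
opening: 0.885
```

```bash
python3 chk.py wrist w17
```

```text
[-0.43  0.83  0.34  2.14 -0.92  0.32 -0.8 ] [ 0.2 -0.7  0.4] [0.01 0.01 0.04] 0.8850176952003872
grasp [-2.078e-01 -2.000e-04  9.780e-02] r 0.2055572139632645
```

View pics/w17.png

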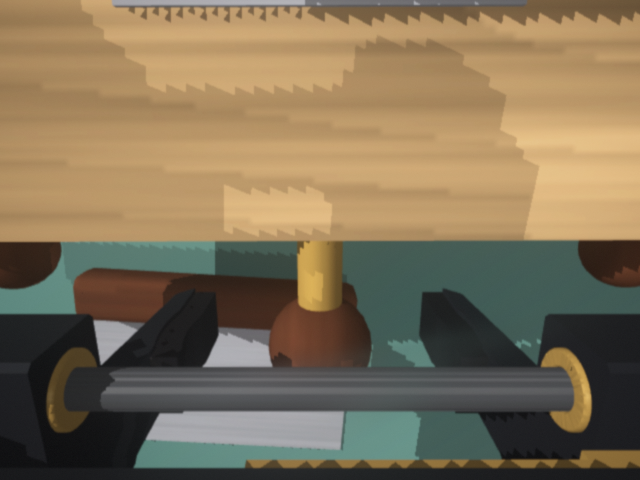

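Released; the board (edge at row 242) has not moved. Now straight up and away.

Emit:
{"api": "servo_tool", "payload": {"deltas": [{"dx": 0, "dy": 0, "dz": -0.1, "ax": 0, "ay": 0, "az": 0, "hand": 80}, {"dx": 0, "dy": 0, "dz": -0.4, "ax": 0, "ay": 0, "az": 0, "hand": 80}, {"dx": 0, "dy": 0, "dz": -0.9, "ax": 0, "ay": 0, "az": 0, "hand": 80}, {"dx": 0, "dy": 0, "dz": -1.5, "ax": 0, "ay": 0, "az": 0, "hand": 80}, {"dx": 0, "dy": 0, "dz": -2.2, "ax": 0, "ay": 0, "az": 0, "hand": 80}, {"dx": 0, "dy": 0.3, "dz": -2.9, "ax": 0, "ay": 0, "az": 0, "hand": 80}, {"dx": 0, "dy": 0.9, "dz": -3.3, "ax": 0, "ay": 0, "az": 0, "hand": 80}, {"dx": 0, "dy": 1.6, "dz": -3.5, "ax": 0, "ay": 0, "az": 0, "hand": 80}, {"dx": 0, "dy": 2.3, "dz": -3.5, "ax": 0, "ay": 0, "az": 0, "hand": 80}, {"dx": 0, "dy": 3.0, "dz": -3.5, "ax": 0, "ay": 0, "az": 0, "hand": 80}]}}

```text
clock: 26.9
tool_pos: [0.4854, -0.1209, 0.3146]
eef_rot: [0.999, 0.033, 0.001, 0.0]
contact_force: [0.6, -0.5, -0.6]
opening: 0.908
```

Emit:
{"api": "servo_tool", "payload": {"deltas": [{"dx": 0, "dy": 0.7, "dz": 0, "ax": 0, "ay": 0, "az": 0, "hand": 80}, {"dx": 0, "dy": 1.4, "dz": 0, "ax": 0, "ay": 0, "az": 0, "hand": 80}, {"dx": 0, "dy": 2.0, "dz": 0, "ax": 0, "ay": 0, "az": 0, "hand": 80}, {"dx": 0, "dy": 2.0, "dz": 0, "ax": 0, "ay": 0, "az": 0, "hand": 80}, {"dx": 0, "dy": 2.0, "dz": 0, "ax": 0, "ay": 0, "az": 0, "hand": 80}]}}

```text
clock: 27.52
tool_pos: [0.4933, -0.2385, 0.3141]
eef_rot: [0.999, 0.033, 0.001, -0.0]
contact_force: [0.2, 0.6, 0.4]
opening: 0.913
```

```bash
python3 chk.py top t4; python3 chk.py scene s4; python3 - <<'E'
from h import *
mt=eyes.camera_model("top"); ms=eyes.camera_model("scene")
print(proj(mt,st(-.2082,0,.101)),proj(ms,st(-.2082,0,.101)),[proj(ms,st(-.182,y,.08)) for y in(.11,-.11)],[proj(mt,st(-.182,y,.08)) for y in(.11,-.11)])
E
```

```text
[-0.05  0.62  0.73  1.76 -0.5   0.95 -0.62] [0.2 0.6 0.4] [ 0.06 -0.01  0.01] 0.9127801858017591
grasp [-0.2084 -0.299   0.3081] r 0.2980589190910167
[-0.06  0.62  0.73  1.76 -0.5   0.95 -0.62] [ 0.2 -0.1 -0.8] [-0.02 -0.03 -0.03] 0.9055151461644017
grasp [-0.2082 -0.2985  0.3081] r 0.2978505154043126
[297.8902937 297.9623744] [271.06574774 278.4494274 ] [array([270.7836501 , 245.68494943]), array([297.44865876, 322.94453823])] [array([245.38817603, 287.63570393]), array([349.73095827, 283.40841773])]
```

View pics/t4.png

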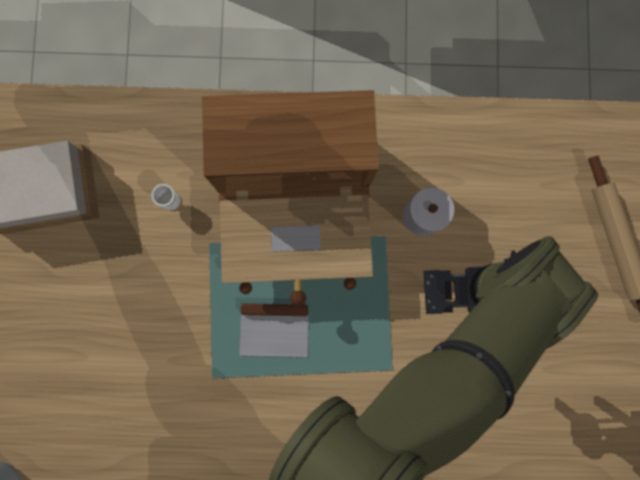

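View pics/s4.png

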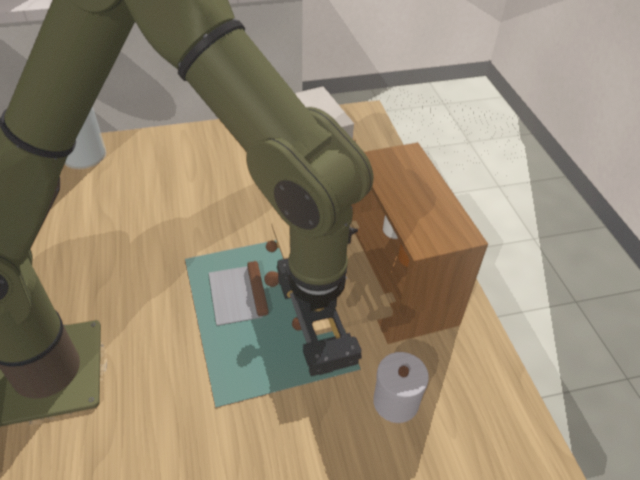

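```bash
python3 -c "
from plant import r
print(r.finish_job())"
```

```text
the job is handed in; nothing more can be done
None
```

The pastry station is open and the job was handed in at about 27.6 s. I pulled the right support and then the left one out to their stops with the board still upright. I then swung the board down, holding its knob the whole way, set it on the supports, let go and moved the arm clear.

**Supports:** The pull force rose at each stop, to about 20 N on the right and 13 N on the left. In the final top picture both support knobs are within about 1 px of where they should be when fully out.

**Board:** The leaf knob is at (298, 298), where I predicted it for a level board. It did not move when I released it, and the final force reading was near zero.

**Egg cup, tin, divider and drawer:** The egg cup, tin and divider are where they started in the pictures. The drawer was still shut in the last picture that shows it, taken before the board came down, and nothing touched it after that.

**What did not go cleanly:**
- **Pressing on set-down:** I ran several small downward steps without checking between them, so the board was pressed onto the supports with about 15–19 N for about a quarter of a second. I backed off to about 0 N before opening the hand.
- **Hand lean:** The suggested 20 degree lean was out of the arm's reach at the right knob, so I leaned 14 degrees there and 10 at the left. I felt no contact with the board.
- **Right support:** While holding it at its stop, I read an upward pull of about 31 N on its knob until I let go.

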